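# Fit the crank lever to the depositor's drive box

### The arm

A 6-joint arm with a two-finger parallel gripper is mounted at the origin on a cart in front of the work surface, level with it; the furniture and walls round the work are solid. World frame = base frame: x ahead of the robot, y to its left, z up, the work surface at z = 0. Lengths are in m, angles in rad, forces in N, time in s.
With the tool pointing down it reaches from about 0.375 to 0.975 m from the base axis. Payload 3.8 kg.
Tool frame: the origin (TCP) lies midway between the tips of the shut fingers; the grasp point (between the pads) lies 19 mm behind it; z points along the fingers, y is the direction in which the jaws open and shut (so a half turn about z gives the same grasp; the last joint's range is limited). The gripper opens to 85 mm and grips with 20 to 120 N. Pads are 22 mm wide; open, the fingers measure 114 mm over their backs; the gripper's body (76 mm by 85 mm) begins 54 mm behind the grasp point. The pads swing forward as they close: fully open they stand 13 mm farther back than shut.
Start: joints at [-1.163, 0.264, 1.604, -0, 1.274, -0.037], TCP at [0.29, -0.609, 0.231] pointing down, gripper open.
Joint ranges: [-2.63, 2.63], [-0.94, 2.18], [0.31, 2.57], [-1.31, 4.45], [0, 2.66], [-2.55, 2.55]. Speed limits (rad/s): [2.57, 2.57, 3.14, 3.14, 3.14, 3.14].

### API

Orientations are given as a rotation vector (axis times angle).
In Python, from workcell import bot gives the robot as it stands.
- The arm moves only by the tool drive_tool, never from a script. Its argument "steps" is a list of rows, each a list of 2 entries, a list of its own where there are three numbers: the shift along the tool's x, y, z in mm, then the turn about the tool's z in degrees. In form: [[[dx, dy, dz], twist], ...]. A call has 1 to 8 rows; each row shifts and turns the commanded pose from where the row before left it, along the tool's axes as they then stand; what a row does not reach is not made up. A row lasts 1/12 s, in which the tool goes at most 41.7 mm and 7.16 degrees, less where a joint would pass 70% of its speed; a pose out of reach is approached as far as the arm can. A call is refused whole if a number of a shift passes 41.7 or a number of a turn 7.16, either way. A call with a gripper value outside its range is refused whole. "jaw" is the opening, from 0 (shut) to 1 (fully open), set as the call begins (left out, the last holds). The fingers move at their own pace and stop on an object; "force" is the grip in N (left out, the last holds). Time passes only in rows, so rows that do not move let the fingers close. It gives the time, the measured TCP pose, the force and the opening at its end, in the units of the state.
- bot.read_state(): the state, without advancing time (a new reading comes with each control period).
- bot.read_camera(name): name is "scene" or "top" or "wrist"; returns the picture (400x640x3 uint8, red, green, blue); there is no depth.
- bot.camera_info(name): a dict with "fx", "fy", "cx", "cy" (pixels), "position" and "attitude" of the camera in the world. Camera axes: x right, y down, z forward; pixel columns grow to the right and rows downward; lengths in m; the calibration is good to about 2 mm. A picture is of the moment at which its call begins: read the wrist's pose just before it. camera_info takes no time and is no camera call; for the wrist camera it gives the pose at the moment of the call.
- bot.finish_job(): hands the job in, once; it reports no verdict.
The state is a dict: "time": time; "q": joint angles; "joint_vel": joint speeds; "joint_torque": joint torques, N m; "tool_pos": TCP position; "tcp_rot": TCP orientation; "wrist_force": force on the tool from outside, world axes, zero at the start; "torque": the same for the moment, N m; "width": opening from 0.0 (shut) to 1.0 (fully open).
Only numpy, scipy, OpenCV 4.12 (cv2) and the standard library are available. Lean on these libraries where they do the work, as an engineer would, in place of code of your own. Each camera call takes 0.05 s, during which the arm holds its last target.

### The job

Put the loose crank lever on the drive box: turn it so that the cross-shaped hole in its boss matches the splined shaft on the sloping face (wide slot over wide spline), then slide it on gently, without forcing, until it sits fully home on the collar, and let go. Leave the other things on the table where they are.

Things in the scene. Friction and masses are not known exactly. Their poses are not given: they have to be found in the camera images.
- crank_lever: Crank lever, loose on the table, 0.32 kg. Steel boss 40 x 40 mm, 36 mm tall, flat sides; at its foot a flat arm 22 wide, 12 thick runs along -x to x = -106 mm. Origin: centre of the boss's underside on the hole's axis; z up the hole, -x along the arm. The +y and -y flats are free over their whole height for a 40 mm grip. Centre of mass about 11 mm from the axis, towards the arm.
- lever_bore (a point): Centre of the hole's upper mouth, 36 mm above the lever's origin, same axes. The hole goes right through: a cross of four slots that reach 14.5 mm from the axis; the slot on the arm's side (-x) is 14 mm wide, the other three 8 mm. It fits the shaft in one rotation only, with about 1.5 mm of play all round.
- lever_grip (a point): Middle of the lever's upright black hand grip (19 mm thick, top 53 mm above the underside), at (-94, 0, 33) mm in the lever's frame.
- drive_box: Drive box, fixed on the table: grey wedge-shaped casing on a base plate 200 x 180 x 10 mm, 139 mm tall at the back (+x). Its front face slopes 25 degrees from level, down towards -x; the shaft stands square on the middle of that face. A steel flange stands out 25 mm on +y. Origin: centre of the underside, z up.
- shaft_foot (a point): Point on the splined shaft's axis at the top of its round collar (38 mm across, 10 mm above the sloping face), where the lever's underside rests when home. z runs along the shaft away from the face, 25 degrees from vertical; -x is the direction of the wide spline. With the lever home, its frame coincides with this one.
- shaft_tip (a point): Tip of the shaft, 38 mm above shaft_foot, same axes. The shaft is a cross of four splines that reach 13 mm from the axis; the one on -x is 11 mm wide, the other three 5 mm; the top 6 mm taper inward by 1.5 mm. The fitted lever's arm points the way of the wide spline.
- drive_shaft (a joint): Rotation of the shaft about its own axis (rad): at 0 the wide spline points straight down the slope; positive turns it counterclockwise seen from its tip. It turns only stiffly (about 1.2 N m) and need not be turned.
- spare_nozzle: Bystander: white nozzle, 48 mm across and 52 mm high. Origin: underside.
- marker: Bystander: felt marker lying on the table, 142 x 17 mm. Origin: underside.
- piping_nozzle_0: Bystander: steel piping nozzle standing up, 32 mm across and 42 mm high. Origin: underside.
- spanner: Bystander: flat steel spanner, 193 x 34 x 6 mm. Origin: underside.
- tape_roll: Bystander: roll of tape lying flat, 98 mm across, 25 mm high. Origin: underside.
- pastry_brush: Bystander: pastry brush lying flat, 186 x 46 x 17 mm. Origin: underside.
There are look-alikes about, which are no part of the job. There is more than one size of the crank_lever; the job needs the middle-sized.

How it is judged:
On the way, in this order (a step that is already met when the one before it is completed fails the run):
1. the lever has been lifted clear of the table (height (world z) of crank_lever above 0.04 m), for 0.1 s.
2. the lever, turned to match, has started onto the shaft's splines (z of crank_lever in the frame of shaft_foot below 0.03 m and x of crank_lever in the frame of shaft_foot between -0.004 and 0.004 m and y of crank_lever in the frame of shaft_foot between -0.004 and 0.004 m and angle between the z axis of crank_lever and the z axis of shaft_foot, either way round below 0.1 rad and angle between the x axis of crank_lever and the x axis of shaft_foot, either way round below 0.2 rad and x of lever_grip in the frame of shaft_foot below -0.08 m).
At the end, for the whole second after the job is handed in: The lever sits on the shaft, its underside within 5 mm of the collar and within 4 mm of the shaft's axis, square to the shaft within 0.1 rad, its arm along the wide spline within 0.2 rad, at rest (z of crank_lever in the frame of shaft_foot between -0.003 and 0.005 m and x of crank_lever in the frame of shaft_foot between -0.004 and 0.004 m and y of crank_lever in the frame of shaft_foot between -0.004 and 0.004 m and angle between the z axis of crank_lever and the z axis of shaft_foot, either way round below 0.1 rad and angle between the x axis of crank_lever and the x axis of shaft_foot, either way round below 0.2 rad and x of lever_grip in the frame of shaft_foot below -0.08 m and linear speed of crank_lever below 0.02 m/s and angular speed of crank_lever below 0.1 rad/s); the robot touches nothing.
It fails at once if the lever is forced against the drive box or its shaft with more than 60 N (contact force between crank_lever and drive_box above 60 N).
It fails at once if a bystander is moved by more than 40 mm (distance of any of spare_nozzle, marker, piping_nozzle_0, spanner, pastry_brush, tape_roll from where it was at the start of the episode above 0.04 m).
It also fails if it takes over 48 s, if anything falls off the work surface, if the arm or the gripper's body presses on something with over 40 N, if the wrist force passes 120 N, or if a joint passes its speed limit or range.

## Working session

There is one attempt and no reset: what is moved stays moved. The work goes in short steps, Python scripts to look and compute and a tool call to move; the robot and the scene stay as the last step left them, time stands still between calls to the robot, and variables do not carry over. Pictures are saved under pics/ and viewed, and the job is handed in when it is done.

Besides the shell and the picture viewer there is one more tool, called after "Emit:" in YAML: its name, and indented under it one key for each argument. drive_tool: Moves the arm, as the interface text tells. Its arguments: {"type":"object","properties":{"steps":{"type":"array","items":{"type":"array"}},"jaw":{"type":"number"},"force":{"type":"number"}},"required":["steps"]}

```bash
mkdir -p pics; ls
python3 - <<'E'
from workcell import bot
import cv2
for n in ["scene","top","wrist"]:
    print(n,bot.camera_info(n))
    im=bot.read_camera(n); cv2.imwrite(f"pics/{n}0.png",im[:,:,::-1])
print(bot.read_state())
E
```

```text
pics
scene {'fx': 489.4671896623662, 'fy': 489.4671896623662, 'cx': 317.27997155247726, 'cy': 206.44963936053483, 'position': array([-0.09900722,  0.87026139,  0.7913534 ]), 'attitude': array([-0.7949435 ,  2.384189  , -1.32161418])}
top {'fx': 380.51837955733214, 'fy': 380.51837955733214, 'cx': 314.3474497389126, 'cy': 200.56572027600183, 'position': array([0.43572266, 0.00385582, 1.22701111]), 'attitude': array([-2.18486471,  2.17449149, -0.09841656])}
wrist {'fx': 291.0407402658588, 'fy': 291.0407402658588, 'cx': 320.8966746382676, 'cy': 199.03841454184, 'position': array([ 0.3532943 , -0.57774573,  0.37276523]), 'attitude': array([ 2.45067843, -1.54551804, -0.21986156])}
{'time': 0.15, 'q': array([-1.16289934e+00,  2.64607403e-01,  1.60508772e+00, -9.54548504e-06,
        1.27367736e+00, -3.69144225e-02]), 'joint_vel': array([ 0.00042633, -0.00317495, -0.00424991,  0.00015299,  0.00039554,
        0.00037209]), 'joint_torque': array([ 2.04333187e-04, -5.15903735e+01, -3.67960167e+01, -1.00853306e-04,
        8.04962707e-03,  3.50416690e-05]), 'tool_pos': array([ 0.29020362, -0.60879752,  0.23021481]), 'tcp_rot': array([-3.06250847e+00, -6.92580968e-01,  5.29412933e-04]), 'wrist_force': array([ 0.45888258, -0.36911943, -0.28410481]), 'torque': array([-3.96653341e-02,  4.94168164e-03,  7.09423933e-05]), 'width': 1.0014396346904682}
```

View pics/top0.png

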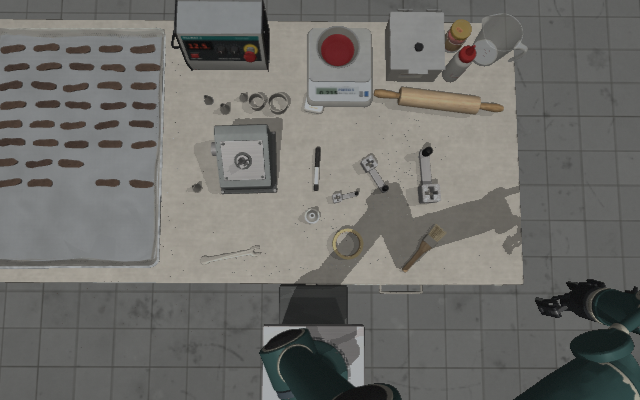

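View pics/scene0.png

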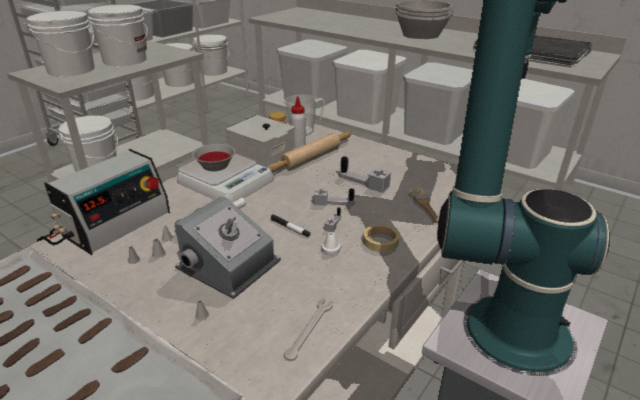

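View pics/wrist0.png

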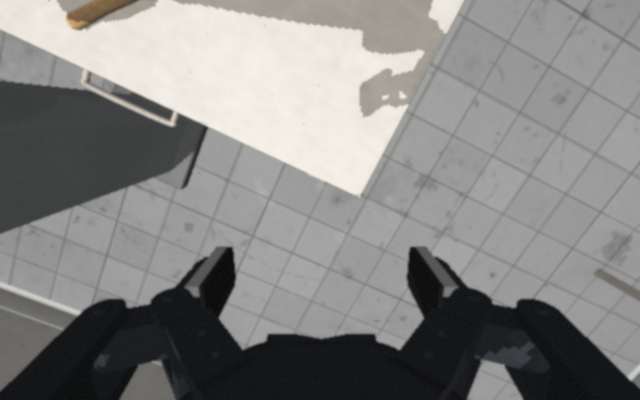

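Candidates in the top view: a small lever at (345,196), a middle one at (375,173) and a large one at (427,175). I'll enlarge these and the drive box.

Run:
```python
import cv2,numpy as np
t=cv2.imread("pics/top0.png");s=cv2.imread("pics/scene0.png")
cv2.imwrite("pics/c1.png",cv2.resize(t[130:230,300:460],None,fx=5,fy=5,interpolation=cv2.INTER_CUBIC))
cv2.imwrite("pics/c2.png",np.hstack([cv2.resize(t[110:200,200:290],(400,400),interpolation=cv2.INTER_CUBIC),cv2.resize(s[195:295,175:275],(400,400),interpolation=cv2.INTER_CUBIC)]))
```

```text
(no output)
```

View pics/c1.png

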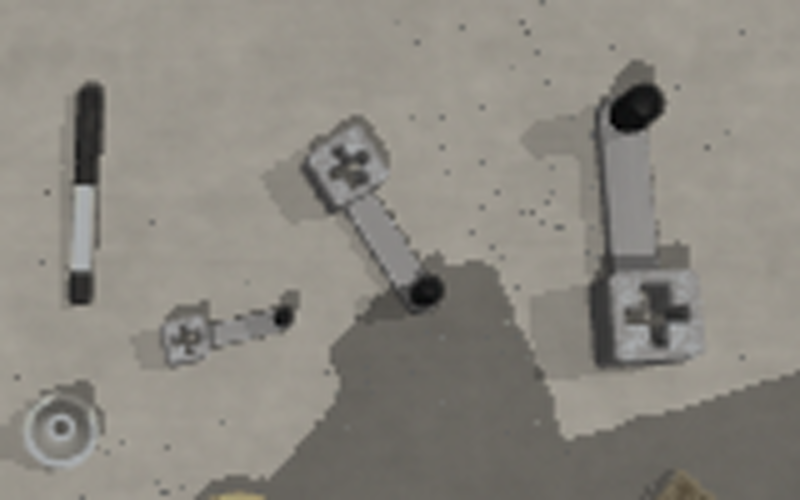

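View pics/c2.png

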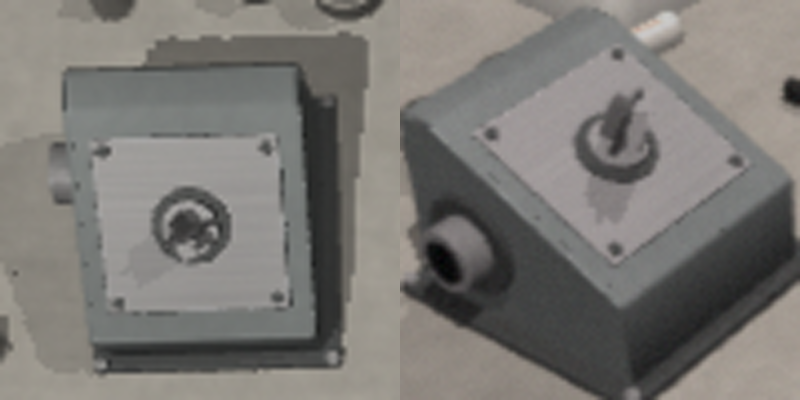

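The crop shows the middle lever, with its boss at top-view pixel (369.6,162.4) and its grip at (385,188). The one at (337,197) is smaller and the one at (431,193) is larger. I'll measure positions and check sizes.

```bash
cat > h.py <<'E'
import numpy as np,cv2
from scipy.spatial.transform import Rotation as Ro
from workcell import bot
def ray(info,u,v):
    R=Ro.from_rotvec(info['attitude']).as_matrix()
    d=R@np.array([(u-info['cx'])/info['fx'],(v-info['cy'])/info['fy'],1])
    return info['position'],d
def unp(info,u,v,z):
    p,d=ray(info,u,v); return p+d*(z-p[2])/d[2]
def proj(info,P):
    R=Ro.from_rotvec(info['attitude']).as_matrix()
    c=(np.atleast_2d(P)-info['position'])@R
    return np.c_[info['fx']*c[:,0]/c[:,2]+info['cx'],info['fy']*c[:,1]/c[:,2]+info['cy']]
def st():
    s=bot.read_state(); R=Ro.from_rotvec(s['tcp_rot']).as_matrix(); return s,R
E
python3 - <<'E'
from h import *
T=bot.camera_info("top")
def p(n,u,v,z): print(n,unp(T,u,v,z).round(4))
o=np.array([300,130])
for n,u,v,z in [("mid boss",348,163,.036),("mid grip",427,291,.053),("small boss",187,338,.025),("small grip",284,316,.037),("large boss",655,314,.05),("large grip",638,106,.07)]:
    p(n,o[0]+u/5,o[1]+v/5,z)
# box: crop x200 y110 scale 400/90
k=90/400
for n,u,v,z in [("plateL",97,365,.01),("plateR",337,362,.01),("plateBR",330,97,.01),("shaft tip",192,222,.16),("backtopL",66,70,.139),("backtopR",297,68,.139)]:
    p(n,200+u*k,110+v*k,z)
E
```

```text
mid boss [ 0.6598 -0.1759  0.036 ]
mid grip [ 0.5764 -0.2218  0.053 ]
small boss [ 0.5489 -0.0744  0.025 ]
small grip [ 0.562  -0.1347  0.037 ]
large boss [ 0.563  -0.3644  0.05  ]
large grip [ 0.6901 -0.3504  0.07  ]
plateL [0.5661 0.296  0.01  ]
plateR [0.5692 0.1226 0.01  ]
plateBR [0.7646 0.1304 0.01  ]
shaft tip [0.6422 0.2017 0.16  ]
backtopL [0.7468 0.2903 0.139 ]
backtopR [0.749  0.1389 0.139 ]
```

The middle lever measures 95 mm from boss to grip, which matches the 94 mm in the description. The small one is 62 mm and the large one 128 mm. So it is the middle lever.

Run:
```python
from h import *
s,R=st(); W=bot.camera_info("wrist")
print("tool axes\n",R.round(3)); C=Ro.from_rotvec(W['attitude']).as_matrix()
print("cam in tool\n",(R.T@C).round(3),(R.T@(W['position']-s['tool_pos'])).round(4))
print((R.T@(np.array([.635,-.19,.23])-s['tool_pos'])*1000).round(1))
```

```text
tool axes
 [[ 0.903  0.43  -0.001]
 [ 0.43  -0.903  0.002]
 [ 0.    -0.002 -1.   ]]
cam in tool
 [[ 0.    -0.961 -0.277]
 [ 1.     0.     0.001]
 [-0.001 -0.277  0.961]] [ 0.0703 -0.0011 -0.1427]
[ 491.4 -229.7    0.7]
```

Emit:
drive_tool:
  steps:
    - [[36,-16.5,0],0.5]
    - [[36,-16.5,0],0.5]
    - [[36,-16.5,0],0.5]
    - [[36,-16.5,0],0.5]
    - [[36,-16.5,0],0.5]
    - [[36,-16.5,0],0.5]
    - [[36,-16.5,0],0]
    - [[36,-16.5,0],0]

```text
time: 0.82
tool_pos: [0.5014, -0.3706, 0.231]
tcp_rot: [-3.081, -0.612, 0.0]
wrist_force: [0.5, -0.9, -0.0]
width: 0.999
```

Emit:
drive_tool:
  steps:
    - [[36,-16.5,0],0]
    - [[36,-16.5,0],0]
    - [[36,-16.5,0],0]
    - [[36,-16.5,0],0]
    - [[36,-16.5,0],0]
    - [[30,-15,0],0]
    - [[0,0,0],0]
    - [[0,0,0],0]

```text
time: 1.48
tool_pos: [0.6582, -0.2, 0.2304]
tcp_rot: [-3.08, -0.618, 0.002]
wrist_force: [-0.4, -0.4, -1.1]
width: 0.999
```

Run:
```python
from h import *
s,R=st();print(s['time'],s['tool_pos'],R[:,0])
im=bot.read_camera("wrist"); cv2.imwrite("pics/w1.png",im[:,:,::-1])
```

```text
1.4833 [ 0.65815078 -0.19999581  0.23038299] [ 0.92262866  0.38568807 -0.00103653]
```

View pics/w1.png

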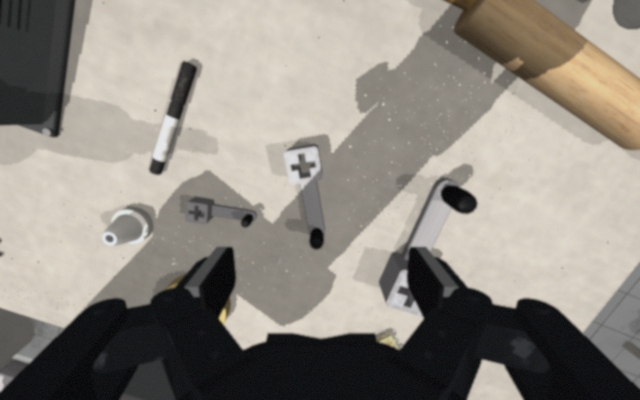

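Run:
```python
import cv2
t=cv2.imread("pics/w1.png")
cv2.imwrite("pics/c3.png",cv2.resize(t[135:255,260:360],None,fx=5,fy=5,interpolation=cv2.INTER_CUBIC))
```

```text
(no output)
```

View pics/c3.png

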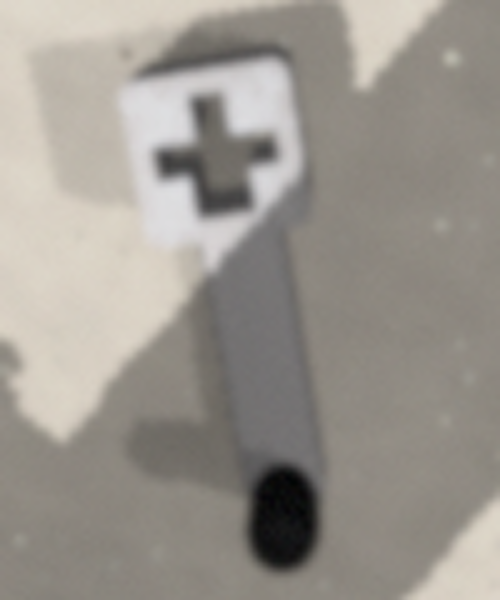

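Run:
```python
from h import *
s,R=st(); W=bot.camera_info("wrist")
f=lambda u,v,z: unp(W,260+u/5,135+v/5,z)
b=f(217,155,.036); g=f(284,536,.053)
for n,a in zip("tblr",[(208,95),(227,212),(155,160),(280,150)]): print(n,((f(*a,.036)-b)*1000).round(1))
e=[f(*a,.036) for a in [(122,92),(285,58),(303,180),(150,245)]]
print("corner mean",np.mean(e,0), [np.linalg.norm(e[i]-e[i-1]) for i in range(4)])
l=f(155,160,.036)-f(280,150,.036); d=f(208,95,.036)-f(227,212,.036)
print(b,g,np.linalg.norm(b[:2]-g[:2]))
print("yaw x",np.degrees(np.arctan2(*(b-g)[1::-1])),np.degrees(np.arctan2(d[1],d[0])),np.degrees(np.arctan2(l[1],l[0]))-90)
print("delta",(R.T@(b-s['tool_pos'])*1000).round(1), np.degrees(np.arctan2(R[1,0],R[0,0])))
```

```text
t [12.2  7.1  0. ]
b [-11.7  -7.2   0. ]
l [-6.7 12.9  0. ]
r [  6.7 -13.1   0. ]
corner mean [ 0.66317441 -0.17516327  0.036     ] [np.float64(0.03660328946075664), np.float64(0.038425084599549963), np.float64(0.02862038908337095), np.float64(0.039581771211470336)]
[ 0.66114445 -0.17652665  0.036     ] [ 0.58496677 -0.22508172  0.053     ] 0.09033623169880094
yaw x 32.51311895753057 30.84217008593647 27.22039646576046
delta [ 13.3 -21.3 194.6] 22.591138271244656
```

The view confirms the lever: boss hole near pixel (303,166), grip near (317,242), arm's wide slot toward the grip. I'll move above it and descend part way.

Emit:
drive_tool:
  steps:
    - [[13,-21,0],-7.1]
    - [[0,0,35],0]
    - [[0,0,35],0]
    - [[0,0,35],0]
    - [[0,0,30],0]
    - [[0,0,0],0]
    - [[0,0,0],0]

```text
time: 2.12
tool_pos: [0.6585, -0.1784, 0.0939]
tcp_rot: [-3.035, -0.799, 0.008]
wrist_force: [-0.6, -0.3, 0.4]
width: 1.0
```

Run:
```python
from h import *
s,R=st();print(s['time'],s['tool_pos'],np.degrees(np.arctan2(R[1,0],R[0,0])))
im=bot.read_camera("wrist")[:,:,::-1]; cv2.imwrite("pics/w2.png",im)
cv2.imwrite("pics/w2c.png",cv2.resize(im[160:400,200:440],(720,720)[:2])[:600])
```

```text
2.1167 [ 0.65850671 -0.17835984  0.09394253] 29.485936667021033
```

View pics/w2c.png

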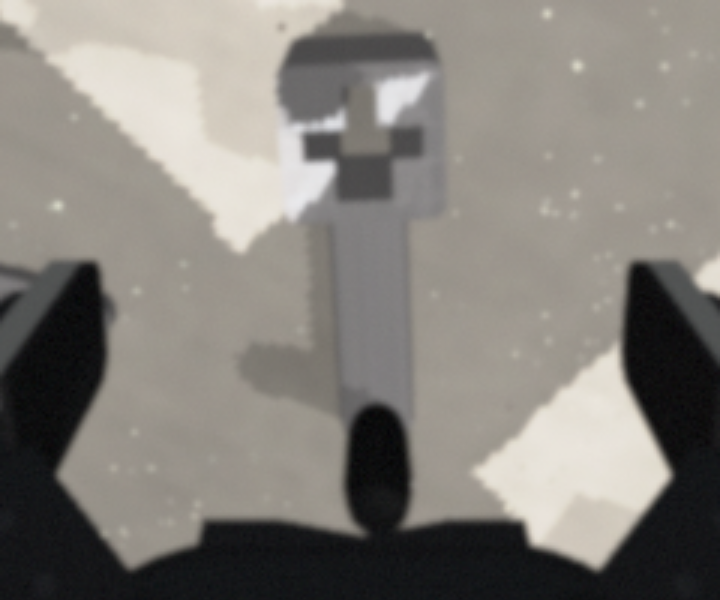

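Run:
```python
from h import *
s,R=st(); W=bot.camera_info("wrist")
f=lambda u,v,z: unp(W,200+u/3,160+v/3,z)
b=f(363,142,.036)
yaw=lambda d:np.degrees(np.arctan2(d[1],d[0]))
print(b,"slots",yaw(f(304,145,.036)-f(423,141,.036))-90,"arm",yaw(f((332+409)/2,225,.012)-f((343+412)/2,400,.012)))
print("boss sides mid", f((280+441)/2,140,.036), np.linalg.norm(f(280,140,.036)-f(441,140,.036)))
print("grip",g:=f(379,500,.053),yaw(b-g),np.linalg.norm((b-g)[:2]))
print("delta",(R.T@(b-s['tool_pos'])*1000).round(1))
```

```text
[ 0.66519265 -0.17541074  0.036     ] slots 31.53807696505754 arm 31.789000582259746
boss sides mid [ 0.66533792 -0.17462626  0.036     ] 0.03934704838673525
grip [ 0.58874233 -0.22338218  0.053     ] 32.107658883909984 0.09025469953999844
delta [ 5.5 -0.9 60.8]
```

Emit:
drive_tool:
  steps:
    - [[5,-1,30],-2.2]
    - [[0,0,30],0]
    - [[0,0,20],0]
    - [[0,0,9],0]
    - [[0,0,0],0]
    - [[0,0,0],0]

```text
time: 2.67
tool_pos: [0.6668, -0.1751, 0.0096]
tcp_rot: [3.02, 0.859, 0.004]
wrist_force: [-0.1, 0.1, 0.5]
width: 1.0
```

Emit:
drive_tool:
  steps:
    - [[0,0,0],0]
    - [[0,0,0],0]
    - [[0,0,0],0]
    - [[0,0,0],0]
    - [[0,0,0],0]
    - [[0,0,0],0]
    - [[0,0,0],0]
    - [[0,0,0],0]
  jaw: 0
  force: 40

```text
time: 3.33
tool_pos: [0.6662, -0.1744, 0.0089]
tcp_rot: [3.021, 0.86, 0.003]
wrist_force: [-1.7, 0.4, 5.7]
width: 0.466
```

Emit:
drive_tool:
  steps:
    - [[0,0,-20],0]
    - [[0,0,-30],0]
    - [[0,0,-35],0]
    - [[0,0,-35],0]
    - [[0,0,-35],0]
    - [[0,0,-35],0]
    - [[0,0,0],0]
    - [[0,0,0],0]

```text
time: 4.0
tool_pos: [0.6668, -0.1747, 0.2001]
tcp_rot: [3.019, 0.86, 0.007]
wrist_force: [0.5, -0.2, -3.6]
width: 0.459
```

Run:
```python
from h import *
s,R=st();print(s['time'],s['tool_pos'],s['wrist_force'],s['width'],np.degrees(np.arctan2(R[1,0],R[0,0])))
im=bot.read_camera("wrist")[:,:,::-1]; cv2.imwrite("pics/w3.png",im)
im=bot.read_camera("scene")[:,:,::-1]; cv2.imwrite("pics/s3.png",cv2.resize(im[50:250,200:440],None,fx=3,fy=3))
```

```text
4.0 [ 0.66682757 -0.1747087   0.20010937] [ 0.46815661 -0.16800245 -3.6482183 ] 0.4593738503389364 31.792706554510723
```

View pics/w3.png

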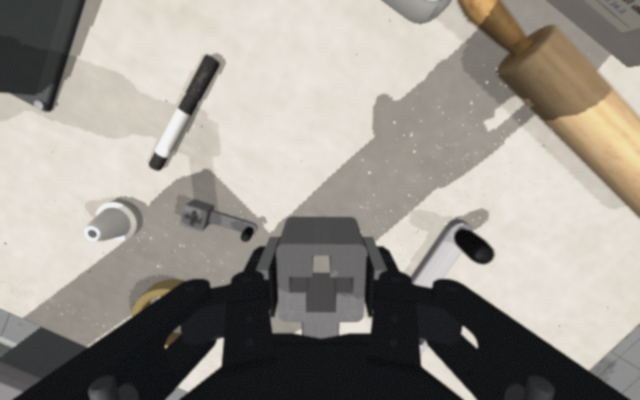

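View pics/s3.png

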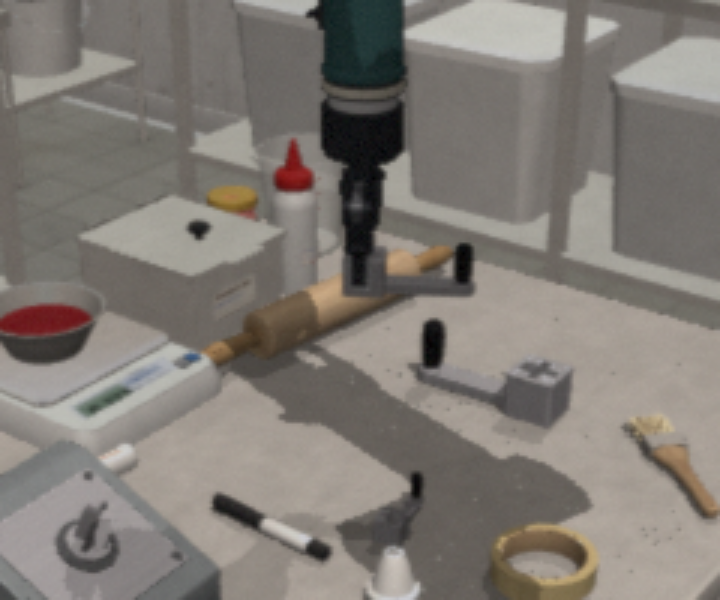

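The lever is gripped level, as the scene crop shows: boss in the fingers, arm horizontal. Next I'll go to the box and look at the shaft.

Emit:
drive_tool:
  steps:
    - [[11,-36,-8],0]
    - [[11,-36,-8],0]
    - [[11,-36,-8],0]
    - [[11,-36,-8],0]
    - [[11,-36,-8],0]
    - [[11,-36,-5],0]
    - [[11,-36,-5],0]
    - [[11,-36,0],0]

```text
time: 4.77
tool_pos: [0.5863, 0.1183, 0.2446]
tcp_rot: [-3.021, -0.86, 0.007]
wrist_force: [0.4, 0.2, -3.2]
width: 0.46
```

Emit:
drive_tool:
  steps:
    - [[11,-36,0],0]
    - [[12,-38,0],0]
    - [[0,0,0],6]
    - [[0,0,0],6]
    - [[0,0,0],6]
    - [[0,0,0],6]
    - [[0,0,0],6.3]
    - [[0,0,0],0]

```text
time: 5.43
tool_pos: [0.5669, 0.1915, 0.2431]
tcp_rot: [3.139, 0.037, -0.01]
wrist_force: [1.0, 0.7, -3.7]
width: 0.46
```

Run:
```python
from h import *
s,R=st();print(s['time'],s['tool_pos'],np.degrees(np.arctan2(R[1,0],R[0,0])))
im=bot.read_camera("wrist")[:,:,::-1]; cv2.imwrite("pics/w4.png",im)
s,R=st();print(s['time'],s['tool_pos'],np.degrees(np.arctan2(R[1,0],R[0,0])))
```

```text
5.4333 [0.56686968 0.19147267 0.24313656] 1.349005985267671
5.4833 [0.56710479 0.19143947 0.24360392] 1.6205376494143644
```

View pics/w4.png

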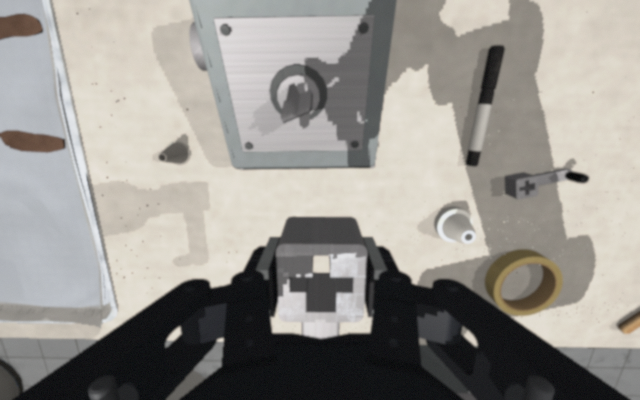

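Emit:
drive_tool:
  steps:
    - [[25,-6,0],0]
    - [[25,-6,0],0]
    - [[0,0,0],0]
    - [[0,0,0],0]

```text
time: 5.82
tool_pos: [0.6185, 0.205, 0.2447]
tcp_rot: [3.14, 0.044, -0.006]
wrist_force: [-1.0, -0.9, -4.5]
width: 0.456
```

Run:
```python
from h import *
s,R=st();print(s['time'],s['tool_pos'],np.degrees(np.arctan2(R[1,0],R[0,0])))
W=bot.camera_info("wrist");im=bot.read_camera("wrist")[:,:,::-1]; cv2.imwrite("pics/w5.png",im)
np.save("w5.npy",W,allow_pickle=True)
cv2.imwrite("pics/w5c.png",cv2.resize(im[60:260,200:440],None,fx=3,fy=3,interpolation=cv2.INTER_CUBIC))
```

```text
5.8167 [0.61849634 0.20495891 0.24474885] 1.6214533087059972
```

View pics/w5c.png

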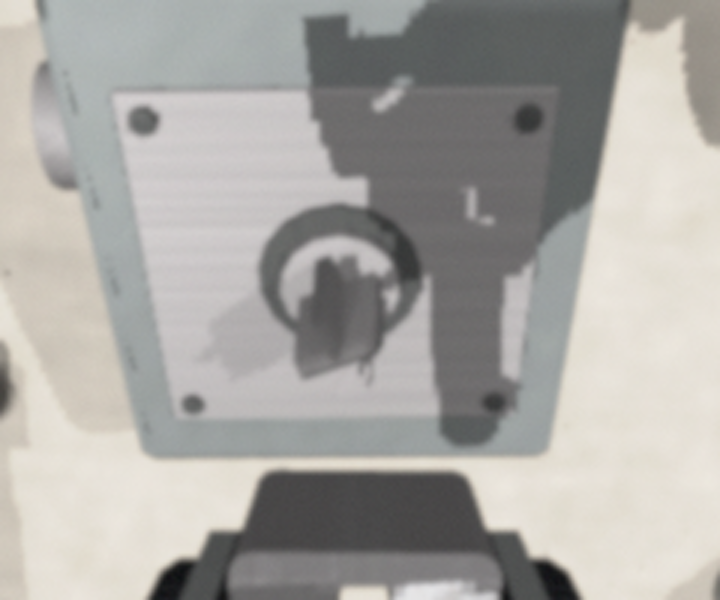

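Run:
```python
from h import *
a=cv2.imread("pics/w4.png")[50:130,250:350]; b=cv2.imread("pics/w5.png")[115:195,270:370]
f=lambda x: cv2.convertScaleAbs(cv2.resize(x,None,fx=4,fy=4,interpolation=cv2.INTER_CUBIC),alpha=1.3)
s=bot.read_camera("scene")[:,:,::-1]; cv2.imwrite("pics/s5.png",s)
c=s[200:280,180:280]
t=bot.read_camera("top")[:,:,::-1]; cv2.imwrite("pics/t5.png",t); d=t[120:200,195:295]
cv2.imwrite("pics/m5.png",np.vstack([np.hstack([f(a),f(b)]),np.hstack([f(c),f(d)])])[:600])
```

```text
(no output)
```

View pics/m5.png

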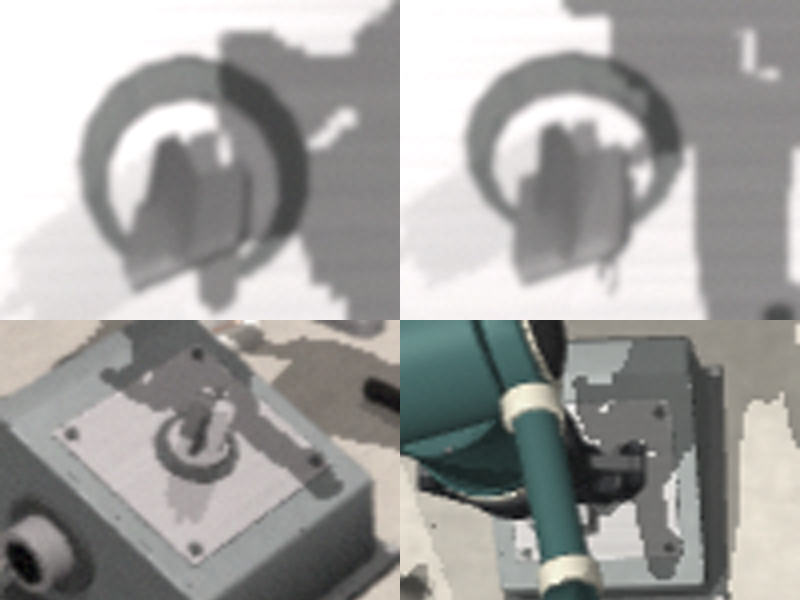

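Run:
```python
from h import *
W5=np.load("w5.npy",allow_pickle=True).item()
s,R=st()
dx=np.array([0.6185-.5670,.20495-.19145,.2447-.2435]) 
W4=dict(W5);W4['position']=W5['position']-dx
S=bot.camera_info("scene");T=bot.camera_info("top")
def tri(obs):
    A=np.zeros((3,3));b=np.zeros(3)
    for i,u,v in obs:
        p,d=ray(i,u,v);d/=np.linalg.norm(d);M=np.eye(3)-np.outer(d,d);A+=M;b+=M@p
    x=np.linalg.solve(A,b); return x,[(proj(i,x)[0]-[u,v]).round(1) for i,u,v in obs]
print("ring",tri([(W4,299,92),(W5,313,152),(S,180+196/4,200+(445-320)/4)]))
# plate screws
for n,a,b,c in [("TL",(226,29),(200+143/3,60+120/3),(180+72/4,200+(433-320)/4)),("TR",(363,27),(200+528/3,60+118/3),(180+197/4,200+(354-320)/4)),("BL",(249,146),(200+193/3,60+404/3),(180+195/4,200+(548-320)/4)),("BR",(332,145),(200+494/3,60+402/3),(180+316/4,200+(460-320)/4))]:
    print(n,tri([(W4,*a),(W5,*b),(S,*c)]))
```

```text
ring (array([0.65468476, 0.21426375, 0.10698002]), [array([0.3, 1.5]), array([ 0.1, -0.9]), array([-0.2, -0.1])])
TL (array([0.6988204 , 0.27016798, 0.12826468]), [array([0.9, 1.1]), array([-0.5, -0.4]), array([-0.2, -0.1])])
TR (array([0.70308584, 0.16238413, 0.12793731]), [array([0.7, 1.6]), array([-0.8, -1.2]), array([-0. , -0.1])])
BL (array([0.60393673, 0.26674668, 0.08438453]), [array([ 0.2, -0. ]), array([-0.4, -0.2]), array([ 0.1, -0. ])])
BR (array([0.60649893, 0.16867755, 0.09001617]), [array([13.4,  1.8]), array([-9.2,  2.1]), array([-2.4,  0.1])])
```

Emit:
drive_tool:
  steps:
    - [[-32,-1,0],0]
    - [[-32,-1,0],0]
    - [[-32,-1,0],0]
    - [[-30,-2,0],0]
    - [[0,0,0],0]
    - [[0,0,0],0]

```text
time: 6.47
tool_pos: [0.4903, 0.2067, 0.2473]
tcp_rot: [3.141, 0.044, 0.0]
wrist_force: [0.1, 0.2, -2.9]
width: 0.465
```

Run:
```python
from h import *
s,R=st();print(s['time'],s['tool_pos'],np.degrees(np.arctan2(R[1,0],R[0,0])))
W=bot.camera_info("wrist");im=bot.read_camera("wrist")[:,:,::-1]; cv2.imwrite("pics/w6.png",im)
np.save("w6.npy",W,allow_pickle=True)
a=np.radians(2.2);n=np.array([-np.sin(np.radians(25))*np.cos(a),-np.sin(np.radians(25))*np.sin(a),np.cos(np.radians(25))])
c=np.array([.654,.2144,.1065])
print(proj(W,[c,c+.01*n,c+.048*n]).round(1))
cv2.imwrite("pics/w6c.png",cv2.resize(im[0:100,260:400],None,fx=5.5,fy=5.5,interpolation=cv2.INTER_CUBIC))
```

```text
6.4667 [0.49033937 0.20670483 0.24728266] 1.5920148759828614
[[318.3  -0. ]
 [318.3   1.7]
 [318.2   9.3]]
```

View pics/w6c.png

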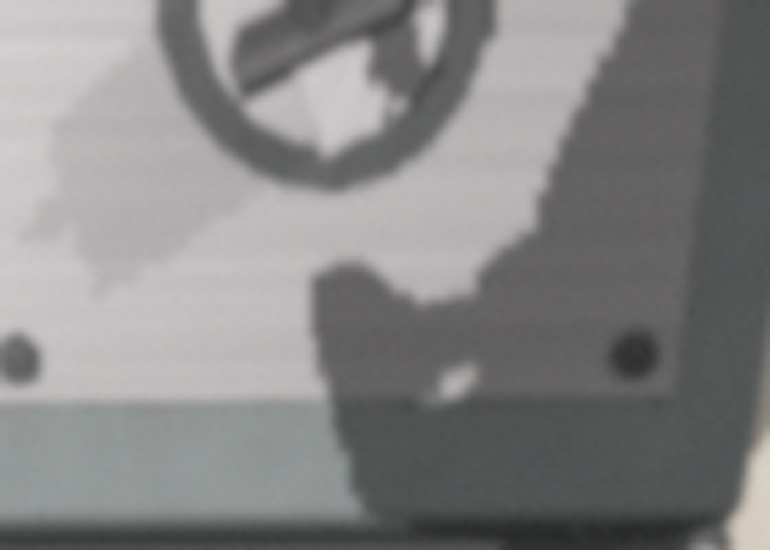

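Emit:
drive_tool:
  steps:
    - [[25,-3,0],0]
    - [[5,0,0],0]
    - [[0,0,0],0]
    - [[0,0,0],0]

```text
time: 6.85
tool_pos: [0.5231, 0.2105, 0.2472]
tcp_rot: [3.141, 0.04, -0.001]
wrist_force: [-1.3, -0.3, -4.2]
width: 0.46
```

Run:
```python
from h import *
s,R=st();print(s['time'],s['tool_pos'],np.degrees(np.arctan2(R[1,0],R[0,0])))
W=bot.camera_info("wrist");im=bot.read_camera("wrist")[:,:,::-1]; cv2.imwrite("pics/w7.png",im)
np.save("w7.npy",W,allow_pickle=True)
a=np.radians(2.2);n=np.array([-np.sin(np.radians(25))*np.cos(a),-np.sin(np.radians(25))*np.sin(a),np.cos(np.radians(25))])
c=np.array([.654,.2144,.1065])
print(proj(W,[c,c+.01*n,c+.048*n]).round(1))
z=im[5:75,280:360].astype(float); z=255*(z/255)**2
z=cv2.resize(np.clip((z-20)*1.5,0,255).astype(np.uint8),None,fx=8,fy=8,interpolation=cv2.INTER_CUBIC);cv2.imwrite("pics/w7c.png",z)
```

```text
6.85 [0.52310155 0.21050944 0.24718047] 1.4511557027947968
[[321.3  42.7]
 [321.4  45.7]
 [321.7  58.8]]
```

View pics/w7c.png

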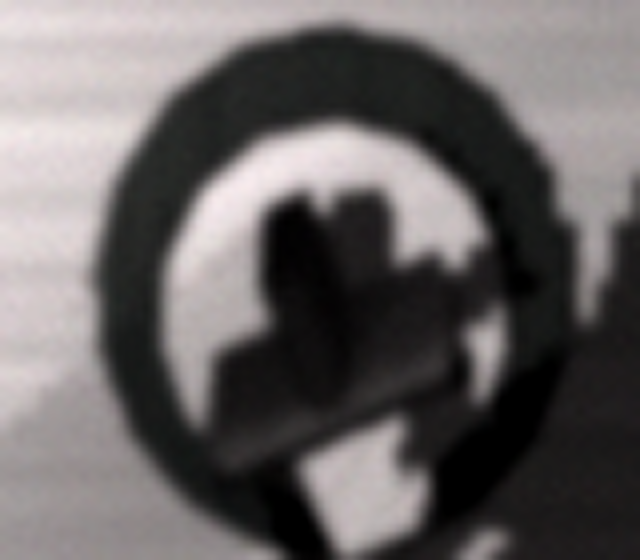

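```bash
cat > ov.py <<'E'
from h import *
def frame(c,yaw,tilt=25):
    return Ro.from_euler('ZY',[yaw,-tilt],degrees=True).as_matrix()
def cross(phi,w=5.5,n=2.5,r=13):
    p=[(-n,r),(n,r),(n,n),(r,n),(r,-n),(n,-n),(n,-r),(-n,-r),(-n,-w),(-r,-w),(-r,w),(-n,w)]
    p=[(n,n),(r,n),(r,-n),(n,-n),(n,-r),(-n,-r),(-n,-w),(-r,-w),(-r,w),(-n,w),(-n,r),(n,r)]
    return (np.array(p)@Ro.from_euler('z',phi,degrees=True).as_matrix()[:2,:2].T)/1000
def draw(img,W,foot,F,phi,x0,y0,k):
    for z,col in [(0,(255,0,0)),(.032,(0,255,255)),(.038,(0,0,255))]:
        c=cross(phi,*( (4,1.0,11.5) if z==.038 else (5.5,2.5,13)))
        P=foot+np.c_[c,np.full(len(c),z)]@F.T
        q=((proj(W,P)-[x0,y0]+.5)*k).astype(np.int32)
        cv2.polylines(img,[q],True,col,1)
    t=np.linspace(0,6.28,40);
    for r,z in [(.019,0),(.019,-.01)]:
        P=foot+np.c_[r*np.cos(t),r*np.sin(t),0*t+z]@F.T
        cv2.polylines(img,[((proj(W,P)-[x0,y0]+.5)*k).astype(np.int32)],True,(0,200,0),1)
E
python3 - <<'E'
from ov import *
W=np.load("w7.npy",allow_pickle=True).item()
z=cv2.imread("pics/w7c.png")
F=frame(0,2.2); foot=np.array([.654,.2144,.1065])+.01*F[:,2]; print(foot)
outs=[]
for phi in (23,-67):
    y=z.copy(); draw(y,W,foot,F,phi,280,5,8); outs.append(cv2.resize(y,(400,350)))
cv2.imwrite("pics/ov1.png",np.hstack(outs))
E
```

```text
[0.64977693 0.21423777 0.11556308]
```

View pics/ov1.png

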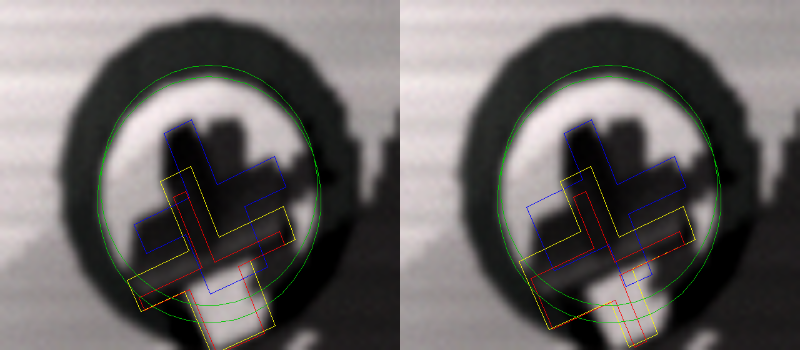

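The left overlay fits: the wide spline's bright end face shows the shaft turned about +23° (the spline points image down and right). Next I'll check where the lever sits in the hand.

Run:
```python
from h import *
im=cv2.imread("pics/w7.png"); z=im[200:350,240:400]
cv2.imwrite("pics/w7d.png",cv2.resize(cv2.convertScaleAbs(z,alpha=1.5,beta=20),None,fx=5,fy=5,interpolation=cv2.INTER_CUBIC)[:600])
W=np.load("w7.npy",allow_pickle=True).item(); s,R=st()
np.save("inst.npy",0)
# predicted crossing centre for lever at TCP axis
for dx in (-4,0,4):
    P=s['tool_pos']+R@np.array([dx/1000,0,-.027]); print(dx,(proj(W,P)[0]-[240,200])*5)
```

```text
-4 [414.8592009 430.3936801]
0 [414.96221419 391.2892168 ]
4 [415.06698178 351.51881458]
```

View pics/w7d.png

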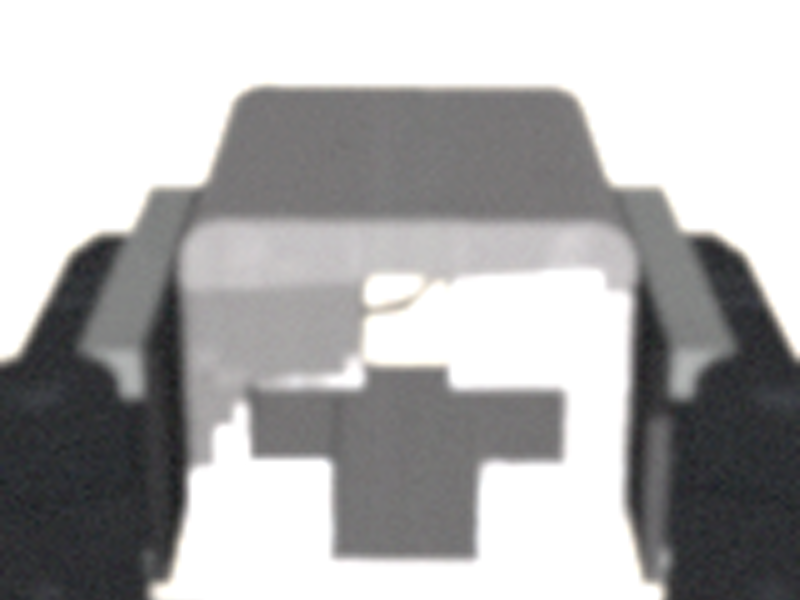

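Emit:
drive_tool:
  steps:
    - [[37.6,8.8,0],-0.7]
    - [[37.6,8.8,0],0]
    - [[37.6,8.8,0],0]
    - [[37.6,8.8,0],0]
    - [[37.6,7,0],0]
    - [[0,0,30],0]
    - [[0,0,30],0]
    - [[0,0,20],0]
  force: 20

```text
time: 7.57
tool_pos: [0.7111, 0.1745, 0.1636]
tcp_rot: [3.14, 0.058, -0.006]
wrist_force: [-1.3, 0.3, -4.8]
width: 0.458
```

Emit:
drive_tool:
  steps:
    - [[0,0,5],0]
    - [[0,0,0],0]

```text
time: 7.73
tool_pos: [0.7095, 0.1747, 0.1587]
tcp_rot: [3.14, 0.06, -0.01]
wrist_force: [-1.3, 0.4, -2.9]
width: 0.463
```

Run:
```python
from h import *
s,R=st();print(s['time'],s['tool_pos'],s['wrist_force'],np.degrees(np.arctan2(R[1,0],R[0,0])))
im=bot.read_camera("scene")[:,:,::-1]; cv2.imwrite("pics/s8.png",im)
w=bot.read_camera("wrist")[:,:,::-1]; cv2.imwrite("pics/w8.png",w)
cv2.imwrite("pics/m8.png",np.vstack([cv2.resize(im[150:300,150:300],(600,600)[:2],interpolation=cv2.INTER_CUBIC)]))
```

```text
7.7333 [0.70951995 0.17474959 0.15866814] [-1.32325103  0.37974239 -2.90452324] 2.185584029871798
```

View pics/m8.png

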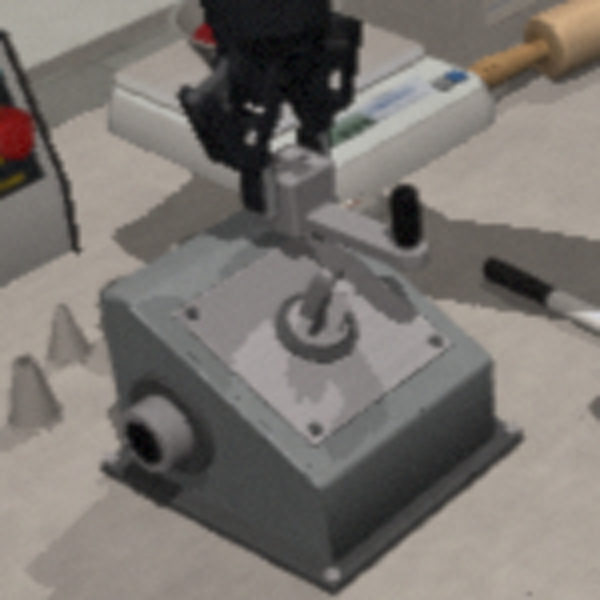

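View pics/w8.png

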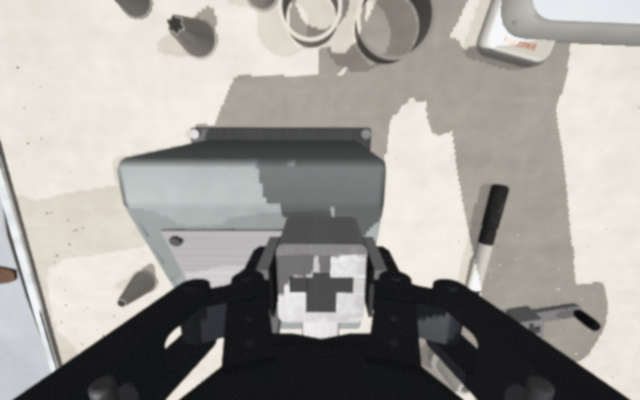

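Run:
```python
from h import *
W=bot.camera_info("wrist")
for u,v in [(135,209),(200,209),(122,160),(382,160)]: print(unp(W,u,v,.139).round(4))
cv2.imwrite("pics/w8c.png",cv2.resize(cv2.imread("pics/w8.png")[130:280,100:400],None,fx=2.6,fy=2.6,interpolation=cv2.INTER_CUBIC))
```

```text
[0.7235 0.2892 0.139 ]
[0.725 0.25  0.139]
[0.753  0.2926 0.139 ]
[0.7588 0.143  0.139 ]
```

View pics/w8c.png

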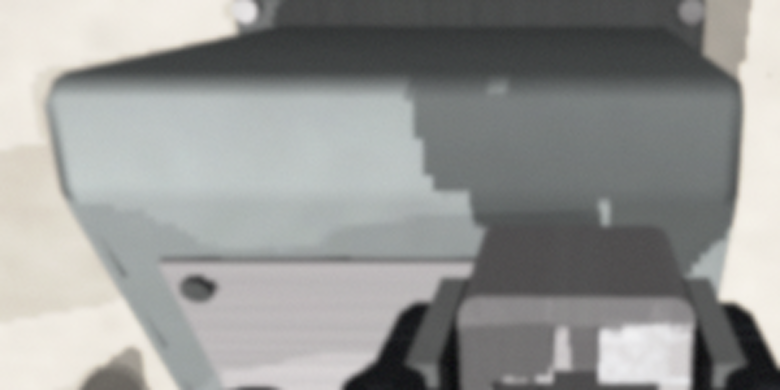

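Emit:
drive_tool:
  steps:
    - [[7,0,5],0]
    - [[0,0,4],0]
    - [[0,0,0],0]

```text
time: 8.08
tool_pos: [0.7195, 0.1757, 0.1541]
tcp_rot: [-3.141, -0.06, -0.003]
wrist_force: [-0.1, -0.6, -4.0]
width: 0.461
```

Emit:
drive_tool:
  steps:
    - [[0,0,1.5],0]
    - [[0,0,1.5],0]
    - [[-1,0,1],0]

```text
time: 8.33
tool_pos: [0.7179, 0.1755, 0.1494]
tcp_rot: [-3.141, -0.06, -0.0]
wrist_force: [0.5, -0.5, -3.1]
width: 0.46
```

Emit:
drive_tool:
  steps:
    - [[-1,0,1],0]
    - [[-1,0,1],0]
    - [[-1,0,1],0]

```text
time: 8.58
tool_pos: [0.7157, 0.1754, 0.1473]
tcp_rot: [-3.141, -0.06, -0.004]
wrist_force: [1.8, -1.4, 1.2]
width: 0.458
```

Emit:
drive_tool:
  steps:
    - [[-1,0,1],0]
    - [[-1,0,1],0]
    - [[0,0,0],0]

```text
time: 8.83
tool_pos: [0.7147, 0.1755, 0.1469]
tcp_rot: [-3.14, -0.06, -0.008]
wrist_force: [1.9, -0.1, 6.4]
width: 0.46
```

Emit:
drive_tool:
  steps:
    - [[-1,0,1],0]
    - [[-1,0,1],0]
    - [[0,0,0],0]

```text
time: 9.08
tool_pos: [0.7135, 0.1756, 0.1465]
tcp_rot: [-3.14, -0.06, -0.012]
wrist_force: [2.9, 0.3, 8.7]
width: 0.462
```

Emit:
drive_tool:
  steps:
    - [[-1,0,1.5],0]
    - [[-1,0,1],0]
    - [[0,0,0],0]

```text
time: 9.33
tool_pos: [0.7128, 0.1756, 0.1459]
tcp_rot: [-3.14, -0.06, -0.017]
wrist_force: [3.2, -0.8, 13.6]
width: 0.462
```

Run:
```python
from h import *
im=bot.read_camera("scene")[:,:,::-1]
w=bot.read_camera("wrist")[:,:,::-1]; cv2.imwrite("pics/w9.png",w)
cv2.imwrite("pics/m9.png",np.hstack([cv2.resize(im[160:260,180:280],(400,400),interpolation=cv2.INTER_CUBIC),cv2.resize(w[200:350,240:390],(400,400),interpolation=cv2.INTER_CUBIC)]))
```

```text
(no output)
```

View pics/m9.png

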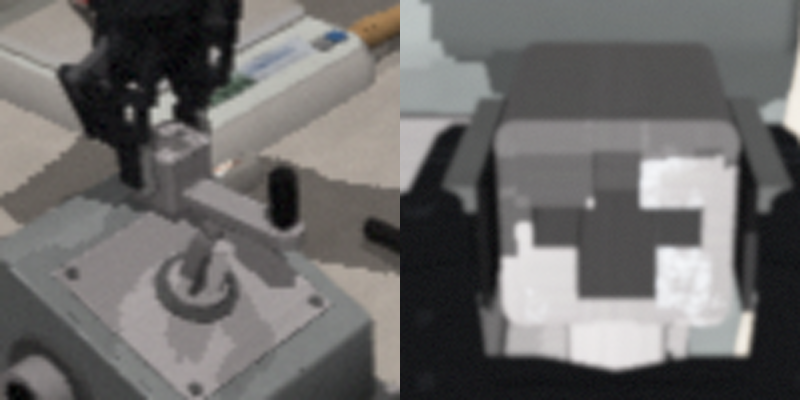

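Emit:
drive_tool:
  steps:
    - [[-1,0,2],0]
    - [[-1,0,2],0]
    - [[0,0,0],0]

```text
time: 9.68
tool_pos: [0.7098, 0.1755, 0.1426]
tcp_rot: [-3.14, -0.06, -0.013]
wrist_force: [-2.7, -1.9, 18.8]
width: 0.459
```

Emit:
drive_tool:
  steps:
    - [[-1,0,2],0]
    - [[-1,0,2],0]
    - [[0,0,0],0]

```text
time: 9.93
tool_pos: [0.7073, 0.1754, 0.139]
tcp_rot: [-3.14, -0.06, -0.012]
wrist_force: [-5.1, -2.0, 20.6]
width: 0.459
```

Run:
```python
from h import *
im=bot.read_camera("scene")[:,:,::-1]
w=bot.read_camera("wrist")[:,:,::-1]; cv2.imwrite("pics/w10.png",w)
cv2.imwrite("pics/m10.png",np.hstack([cv2.resize(im[160:260,180:280],(400,400),interpolation=cv2.INTER_CUBIC),cv2.resize(w[200:350,240:390],(400,400),interpolation=cv2.INTER_CUBIC)]))
```

```text
(no output)
```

View pics/m10.png

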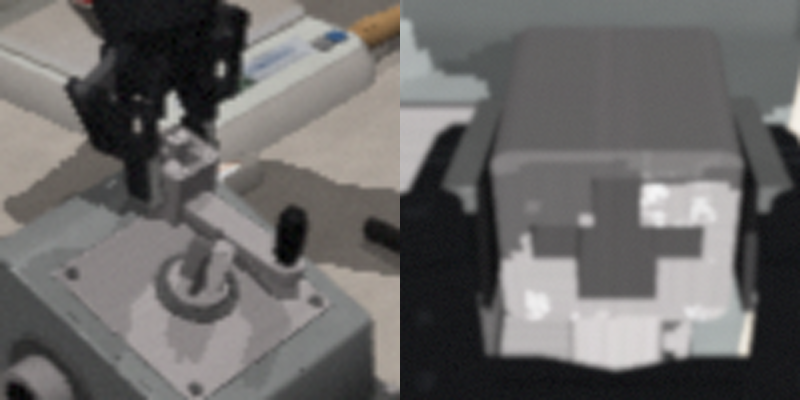

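The lever is pivoting in the pads: its arm now slopes down, and the push is steady at about 24 N. I'll continue.

Emit:
drive_tool:
  steps:
    - [[-1.5,0,2],0]
    - [[-1.5,0,2],0]
    - [[0,0,0],0]

```text
time: 10.28
tool_pos: [0.7046, 0.1753, 0.1349]
tcp_rot: [-3.14, -0.06, -0.013]
wrist_force: [-3.0, -2.3, 19.6]
width: 0.463
```

Emit:
drive_tool:
  steps:
    - [[-1.5,0,1.5],0]
    - [[-1.5,0,1],0]
    - [[0,0,0],0]

```text
time: 10.53
tool_pos: [0.7032, 0.1754, 0.1334]
tcp_rot: [-3.139, -0.06, -0.019]
wrist_force: [-1.8, -1.6, 20.5]
width: 0.462
```

Run:
```python
from h import *
im=bot.read_camera("scene")[:,:,::-1];cv2.imwrite("pics/s11.png",im)
w=bot.read_camera("wrist")[:,:,::-1]; cv2.imwrite("pics/w11.png",w)
cv2.imwrite("pics/m11.png",np.hstack([cv2.resize(im[160:260,180:280],(400,400),interpolation=cv2.INTER_CUBIC),cv2.resize(w[200:350,240:390],(400,400),interpolation=cv2.INTER_CUBIC)]))
```

```text
(no output)
```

View pics/m11.png

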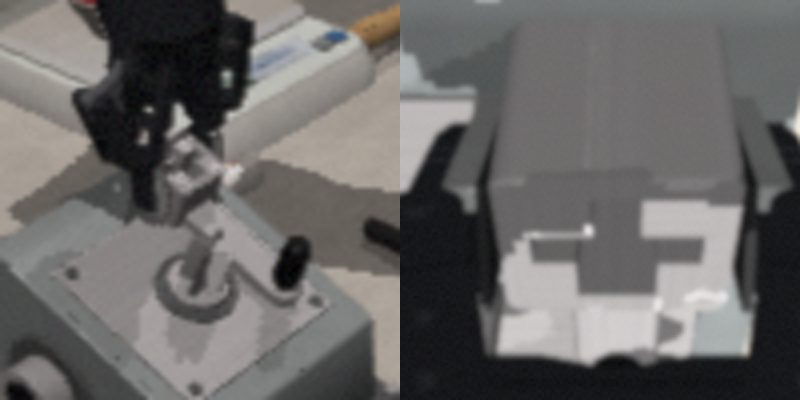

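Emit:
drive_tool:
  steps:
    - [[-1,0,1.5],0]
    - [[-0.5,0,1.5],0]
    - [[0,0,0],0]

```text
time: 10.88
tool_pos: [0.7032, 0.1753, 0.1333]
tcp_rot: [-3.139, -0.06, -0.024]
wrist_force: [-1.2, -1.9, 29.9]
width: 0.458
```

Motion stopped and the force rose, so the foot is flush with the slope. I'll lift off and measure the tilt.

Emit:
drive_tool:
  steps:
    - [[0,0,-8],0]
    - [[0,0,-15],0]
    - [[0,0,-25],0]
    - [[0,0,-30],0]
    - [[0,0,0],0]
    - [[0,0,0],0]

```text
time: 11.38
tool_pos: [0.6977, 0.175, 0.2014]
tcp_rot: [-3.14, -0.06, -0.003]
wrist_force: [-0.6, 0.2, -3.8]
width: 0.467
```

Run:
```python
from h import *
s,R=st();print(s['time'],s['tool_pos'],R.round(3))
np.save("s12.npy",s,allow_pickle=True)
W=bot.camera_info("wrist");w=bot.read_camera("wrist")[:,:,::-1]; cv2.imwrite("pics/w12.png",w)
np.save("w12.npy",W,allow_pickle=True)
im=bot.read_camera("scene")[:,:,::-1];cv2.imwrite("pics/s12.png",im)
cv2.imwrite("pics/w12c.png",cv2.resize(cv2.convertScaleAbs(w[195:350,240:400],alpha=1.4),None,fx=5,fy=5,interpolation=cv2.INTER_CUBIC)[:600])
cv2.imwrite("pics/s12c.png",cv2.resize(im[130:250,170:300],None,fx=5,fy=5,interpolation=cv2.INTER_CUBIC)[:600])
```

```text
11.3833 [0.69767159 0.17504122 0.20144996] [[ 0.999  0.038  0.002]
 [ 0.038 -0.999  0.001]
 [ 0.002 -0.001 -1.   ]]
```

View pics/w12c.png

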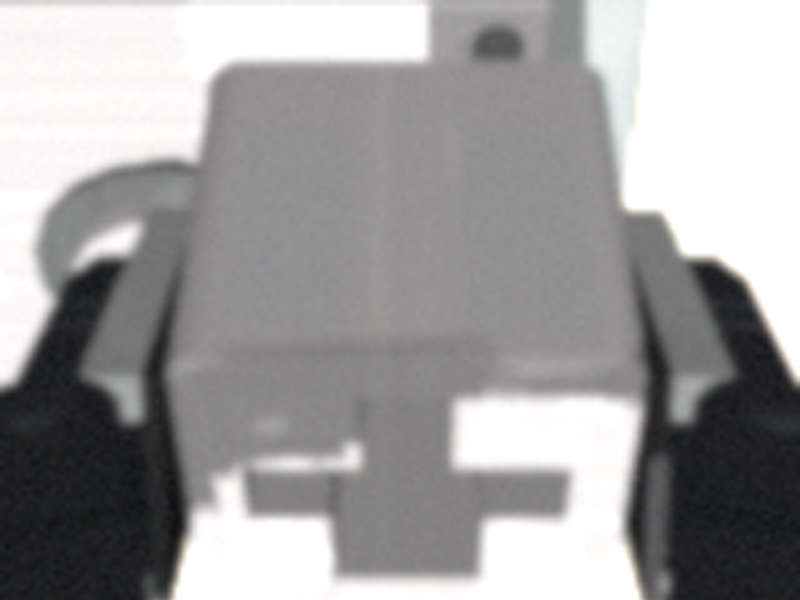

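View pics/s12c.png

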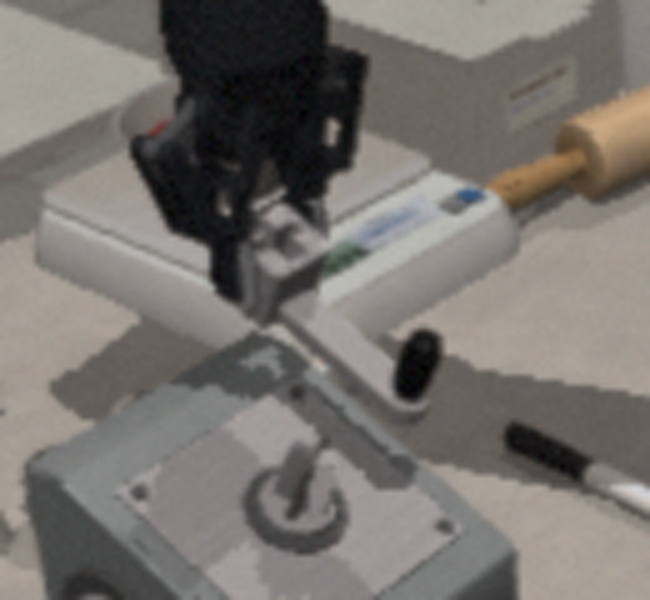

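```bash
cat > fit.py <<'E'
from h import *
from scipy.optimize import least_squares
def fitlever(W,tcp,Rt,obs,roll=False):
    M=np.array([o[0] for o in obs])/1000.; U=np.array([o[1] for o in obs])
    def pose(p):
        # lever in tool: base = x->x, y->-y, z->-z ; tilt about y
        B=np.diag([1,-1,-1.])@Ro.from_euler('ZYX',[p[4],-p[3],p[5]]).as_matrix()
        return Rt@B, tcp+Rt@(p[:3])
    def res(p):
        R,t=pose(p); r=(proj(W,t+M@R.T)-U).ravel()
        return np.r_[r, p[5]*(30 if roll else 1e4)]
    q=least_squares(res,[0,0,0,.4,0,0],x_scale=[.01,.01,.01,.1,.1,.1])
    return q.x,pose(q.x),res(q.x)
E
python3 - <<'E'
from fit import *
W=np.load("w12.npy",allow_pickle=True).item();s=np.load("s12.npy",allow_pickle=True).item()
Rt=Ro.from_rotvec(s['tcp_rot']).as_matrix()
c=[((20,20,0),(208,62)),((20,-20,0),(608,62)),((20,20,36),(163,362)),((20,-20,36),(643,362)),((-14.5,7,36),(335,577)),((-14.5,-7,36),(482,577)),((4,14.5,36),(245,470)),((-4,14.5,36),(250,515)),((4,-14.5,36),(572,470)),((-4,-14.5,36),(566,515))]
obs=[(m,(240+u/5,195+v/5)) for m,(u,v) in c]
for r in (False,True):
    x,(R,t),e=fitlever(W,s['tool_pos'],Rt,obs,r); print((x[:3]*1000).round(1),np.degrees(x[3:]).round(2)); print(e.round(1))
np.save("lv.npy",x)
E
```

```text
[ 7.1 -0.7  5.1] [24.87  0.18 -0.  ]
[-0.2  0.4 -0.6  0.2 -0.1 -0.   1.7 -0.3  0.1 -0.4 -0.5 -0.5 -0.1 -0.
  0.2  0.5 -0.4 -0.2 -0.4  0.4 -0. ]
[ 7.1 -0.4  5.1] [24.87  0.9  -0.91]
[ 0.2  0.4 -0.3  0.1 -0.5 -0.1  1.2 -0.2  0.4 -0.5 -0.2 -0.4 -0.2 -0.1
  0.3  0.4 -0.5 -0.1 -0.3  0.5 -0.5]
```

Emit:
drive_tool:
  steps:
    - [[-37,0,0],0]
    - [[-37,0,0],0]
    - [[-37,0,0],0]
    - [[-37,0,0],0]
    - [[-37,0,0],0]
    - [[0,-39,0],0]
    - [[0,-6,0],0]
    - [[0,0,0],0]

```text
time: 12.15
tool_pos: [0.5076, 0.2135, 0.1973]
tcp_rot: [3.14, 0.064, -0.008]
wrist_force: [0.5, -0.7, -3.7]
width: 0.462
```

Emit:
drive_tool:
  steps:
    - [[0,0,0],0]

```text
time: 12.23
tool_pos: [0.5093, 0.2122, 0.1982]
tcp_rot: [3.139, 0.062, -0.005]
wrist_force: [1.1, -0.5, -3.5]
width: 0.464
```

Run:
```python
from ov import *
s,R=st();print(s['time'],s['tool_pos'],np.degrees(np.arctan2(R[1,0],R[0,0])),np.abs(s['joint_vel']).max())
W=bot.camera_info("wrist");im=bot.read_camera("wrist")[:,:,::-1].copy(); cv2.imwrite("pics/w13.png",im)
np.save("w13.npy",W,allow_pickle=True);np.save("s13.npy",s,allow_pickle=True)
F=frame(0,2.2); foot=np.array([.654,.2144,.1065])+.01*F[:,2]
print(proj(W,[foot,foot+.038*F[:,2]]))
x0,y0=int(proj(W,[foot])[0][0])-40,max(0,int(proj(W,[foot])[0][1])-35)
z=im[y0:y0+85,x0:x0+80].astype(float);z=255*(z/255)**1.5
z=cv2.resize(z.astype(np.uint8),None,fx=7,fy=7,interpolation=cv2.INTER_CUBIC); cv2.imwrite("pics/w13c.png",z); print(x0,y0)
```

```text
12.2333 [0.50929936 0.21224616 0.19822217] 2.2703778477991876 0.022403535535068984
[[327.42221474   6.05867739]
 [328.61655997  16.6558399 ]]
287 0
```

View pics/w13c.png

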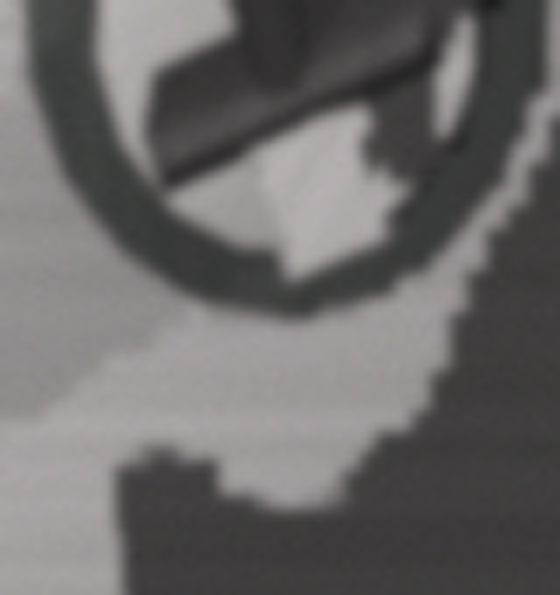

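Emit:
drive_tool:
  steps:
    - [[20,-1,0],0]
    - [[18,0,0],0]
    - [[0,0,0],0]
    - [[0,0,0],0]

```text
time: 12.62
tool_pos: [0.5495, 0.214, 0.1995]
tcp_rot: [3.14, 0.057, -0.002]
wrist_force: [-0.2, -0.6, -4.2]
width: 0.459
```

Run:
```python
from ov import *
s,R=st();print(s['time'],s['tool_pos'],np.degrees(np.arctan2(R[1,0],R[0,0])),np.abs(s['joint_vel']).max())
W=bot.camera_info("wrist");im=bot.read_camera("wrist")[:,:,::-1].copy(); cv2.imwrite("pics/w14.png",im)
np.save("w14.npy",W,allow_pickle=True);np.save("s14.npy",s,allow_pickle=True)
F=frame(0,2.2); foot=np.array([.654,.2144,.1065])+.01*F[:,2]
p=proj(W,[foot,foot+.038*F[:,2]]);print(p)
x0,y0=int(p[0][0])-42,max(0,int(p[0][1])-35)
z=im[y0:y0+85,x0:x0+85].astype(float);z=255*(z/255)**1.5
z=cv2.resize(z.astype(np.uint8),None,fx=7,fy=7,interpolation=cv2.INTER_CUBIC); cv2.imwrite("pics/w14c.png",z); print(x0,y0)
draw(z,W,foot,F,23,x0,y0,7);cv2.imwrite("pics/w14o.png",z)
```

```text
12.6167 [0.54950326 0.21396865 0.19946119] 2.0848356098090095 0.02916047411128759
[[326.79595236  71.23610001]
 [327.83655599  91.27299555]]
284 36
```

View pics/w14c.png

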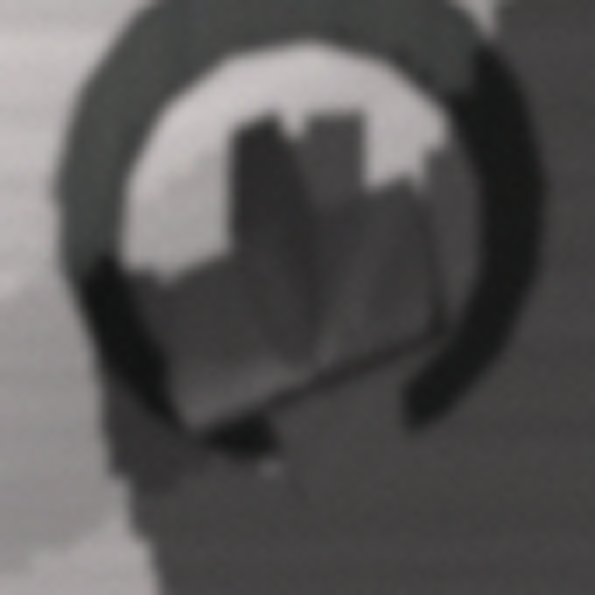

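View pics/w14o.png

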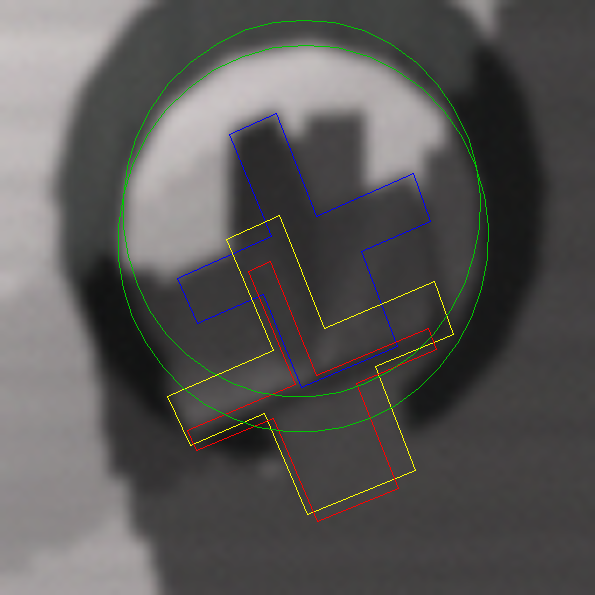

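```bash
cat > plan.py <<'E'
from ov import *
foot=np.array([.6498,.2142,.1156]);F=frame(0,2.2);n=F[:,2]
tip=foot+.038*n+np.array([-.0003,-.0005,0])
ax=(foot-tip)/np.linalg.norm(foot-tip)  # into
off=np.array([7.1,-0.7,5.1])/1000; tilt=24.9
def tool(psi): return Ro.from_euler('z',psi,degrees=True).as_matrix()@np.diag([1,-1,-1.])
def lev(psi): return Ro.from_euler('ZY',[psi,-tilt],degrees=True).as_matrix()
def tcp(psi,e):
    m=max(e,0)/2
    P=tip+ax*(e-m)            # where the lever-axis point at height m must lie
    o=P-lev(psi)[:,2]*m
    return o-tool(psi)@off
E
python3 - <<'E'
from plan import *
for phi in (22.5,):
  T=F@Ro.from_euler('z',phi,degrees=True).as_matrix()
  for psi in (18,20,22,24,26,28):
    D=T.T@lev(psi); print(psi,np.degrees(Ro.from_matrix(D).as_rotvec()).round(1))
s,R=st(); psi=24
for e in (-.012,0,.005,.010,.015): print(e,tcp(psi,e).round(4),((R.T@(tcp(psi,e)-s['tool_pos']))*1000).round(1))
E
```

```text
18 [ 6.5 -1.2 -8.1]
20 [ 7.4 -1.4 -6.3]
22 [ 8.2 -1.5 -4.5]
24 [ 9.  -1.7 -2.7]
26 [ 9.8 -1.9 -0.9]
28 [10.6 -2.   1. ]
-0.012 [0.6221 0.2092 0.166 ] [73.3  7.5 33.2]
0 [0.6273 0.2096 0.1551] [78.5  7.3 44. ]
0.005 [0.6293 0.2101 0.1506] [80.5  6.9 48.6]
0.01 [0.6313 0.2106 0.1461] [82.6  6.4 53.1]
0.015 [0.6334 0.2111 0.1416] [84.6  6.  57.6]
```

Emit:
drive_tool:
  steps:
    - [[36,4,0],0]
    - [[37,3.5,0],0]
    - [[0,0,0],-7]
    - [[0,0,0],-7]
    - [[0,0,0],-7]
    - [[0,0,15],0]
    - [[0,0,0],0]
    - [[0,0,0],0]

```text
time: 13.33
tool_pos: [0.6202, 0.2096, 0.1836]
tcp_rot: [3.077, 0.63, -0.007]
wrist_force: [-0.0, -0.5, -3.7]
width: 0.462
```

Run:
```python
from plan import *
s,R=st();psi=np.degrees(np.arctan2(R[1,0],R[0,0]));print(s['time'],s['tool_pos'],psi)
np.save("s15.npy",s,allow_pickle=True)
W=bot.camera_info("wrist");w=bot.read_camera("wrist")[:,:,::-1]; cv2.imwrite("pics/w15.png",w)
np.save("w15.npy",W,allow_pickle=True)
im=bot.read_camera("scene")[:,:,::-1];cv2.imwrite("pics/s15.png",im)
cv2.imwrite("pics/w15c.png",cv2.resize(cv2.convertScaleAbs(w[195:350,240:400],alpha=1.4),None,fx=5,fy=5,interpolation=cv2.INTER_CUBIC)[:600])
cv2.imwrite("pics/s15c.png",cv2.resize(im[150:270,170:300],None,fx=5,fy=5,interpolation=cv2.INTER_CUBIC)[:600])
for e in (-.012,-.005,0,.005,.010,.015): print(e,((R.T@(tcp(psi,e)-s['tool_pos']))*1000).round(1))
```

```text
13.3333 [0.62022529 0.20956745 0.18358915] 23.133053579781688
-0.012 [ 1.7  1.  17.6]
-0.005 [ 4.5  2.  23.9]
0 [ 6.6  2.7 28.4]
0.005 [ 8.7  3.  32.9]
0.01 [10.7  3.4 37.5]
0.015 [12.8  3.7 42. ]
```

View pics/w15c.png

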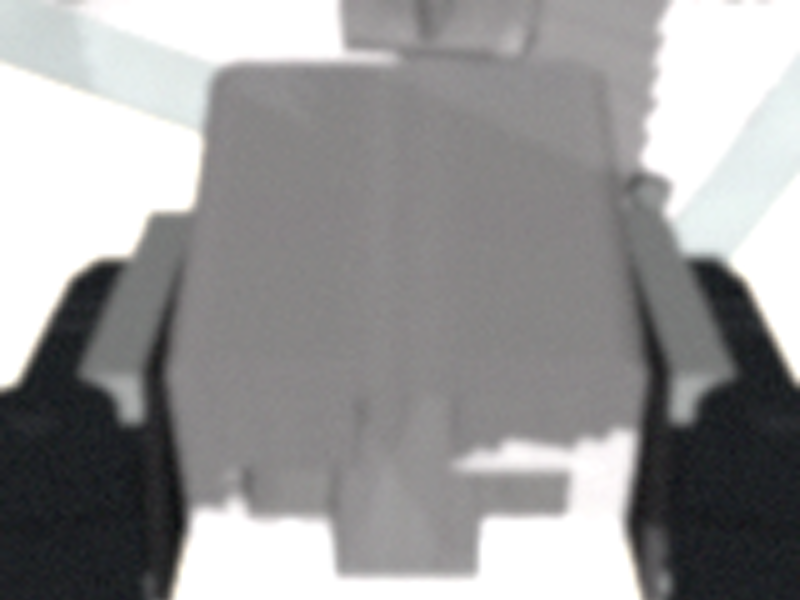

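View pics/s15c.png

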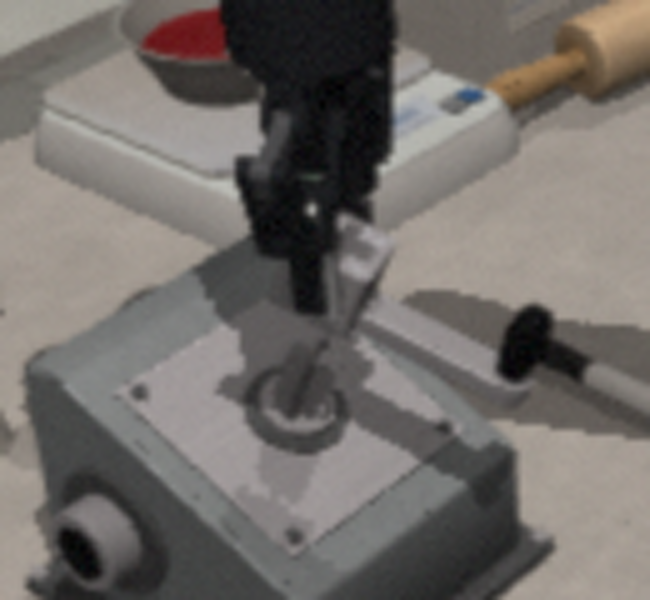

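```bash
cat > ovs.py <<'E'
from plan import *
def overlay(name,img,s,x0,y0,k,w,h,phi=22.5,inhand=True,L=None):
    W=bot.camera_info(name) if isinstance(name,str) else name
    z=cv2.resize(img[y0:y0+h,x0:x0+w],None,fx=k,fy=k,interpolation=cv2.INTER_CUBIC)
    draw(z,W,foot,F,phi,x0,y0,k)
    if L is None:
        Rt=Ro.from_rotvec(s['tcp_rot']).as_matrix(); R=Rt@np.diag([1,-1,-1.])@Ro.from_euler('y',-tilt,degrees=True).as_matrix(); o=s['tool_pos']+Rt@off
    else: R,o=L
    sq=np.array([(20,20),(20,-20),(-20,-20),(-20,20)])/1000
    arm=np.array([(-20,11,0),(-106,11,0),(-106,-11,0),(-20,-11,0)])/1000
    for zz in (0,.036):
        P=o+np.c_[sq,np.full(4,zz)]@R.T; cv2.polylines(z,[((proj(W,P)-[x0,y0]+.5)*k).astype(np.int32)],True,(255,0,255),1)
    cr=cross(0,7,4,14.5)
    P=o+np.c_[cr,np.full(len(cr),.036)]@R.T; cv2.polylines(z,[((proj(W,P)-[x0,y0]+.5)*k).astype(np.int32)],True,(255,0,255),1)
    for a in (0,.012):
        P=o+(arm+[0,0,a])@R.T; cv2.polylines(z,[((proj(W,P)-[x0,y0]+.5)*k).astype(np.int32)],True,(255,255,0),1)
    return z
E
python3 - <<'E'
from ovs import *
s=np.load("s15.npy",allow_pickle=True).item()
cv2.imwrite("pics/ov15.png",overlay("scene",cv2.imread("pics/s15.png"),s,205,190,7,90,85))
E
```

View pics/ov15.png

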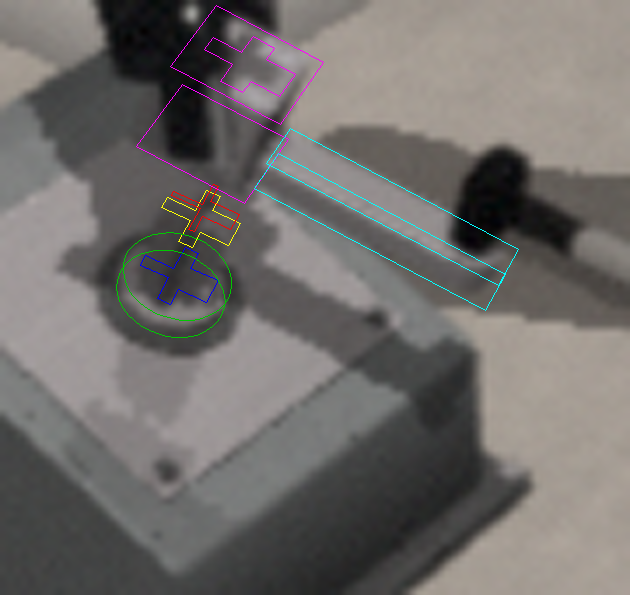

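Emit:
drive_tool:
  steps:
    - [[2,1,12],0]
    - [[2.5,1,12],0]
    - [[0,0,0],0]
    - [[0,0,0],0]

```text
time: 13.77
tool_pos: [0.6256, 0.2099, 0.1591]
tcp_rot: [3.077, 0.631, -0.006]
wrist_force: [0.4, -0.9, -4.1]
width: 0.459
```

```bash
cat > chk.py <<'E'
import sys
from ovs import *
k=sys.argv[1]
s,R=st();psi=np.degrees(np.arctan2(R[1,0],R[0,0]));print(s['time'],s['tool_pos'],s['wrist_force'].round(1),round(psi,1))
for e in (-.005,0,.005,.010,.015): print(e,((R.T@(tcp(psi,e)-s['tool_pos']))*1000).round(1))
if len(sys.argv)>2:
    W=bot.camera_info("wrist");w=bot.read_camera("wrist")[:,:,::-1].copy(); cv2.imwrite(f"pics/w{k}.png",w)
    im=bot.read_camera("scene")[:,:,::-1].copy();cv2.imwrite(f"pics/s{k}.png",im)
    a=cv2.resize(cv2.convertScaleAbs(w[180:340,250:390],alpha=1.6),(400,457),interpolation=cv2.INTER_CUBIC)
    b=cv2.resize(im[190:270,195:265],(400,457),interpolation=cv2.INTER_CUBIC)
    cv2.imwrite(f"pics/m{k}.png",np.hstack([a,b]))
E
python3 chk.py 16 y
```

```text
13.7667 [0.62557665 0.20985323 0.15910241] [ 0.4 -0.9 -4.1] 23.2
-0.005 [-0.6  0.1 -0.5]
0 [1.4 0.8 4. ]
0.005 [3.5 1.2 8.5]
0.01 [ 5.6  1.5 13. ]
0.015 [ 7.7  1.9 17.5]
```

View pics/m16.png

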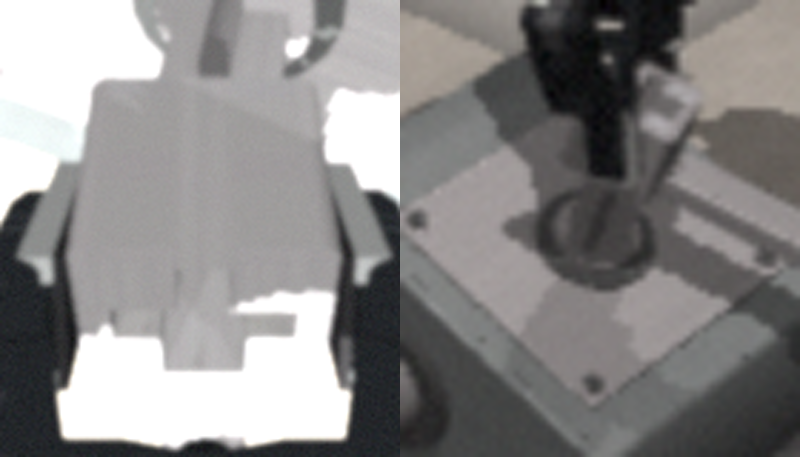

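Emit:
drive_tool:
  steps:
    - [[0.7,0.4,2],0]
    - [[0.7,0.4,2],0]
    - [[0.7,0.1,1.5],0]
    - [[0.7,0.1,1.5],0]
    - [[0,0,0],0]

```text
time: 14.28
tool_pos: [0.6297, 0.2104, 0.1539]
tcp_rot: [3.077, 0.631, -0.001]
wrist_force: [0.6, 0.2, -3.3]
width: 0.462
```

```bash
python3 chk.py 17
```

```text
14.2833 [0.62970179 0.2104119  0.15392715] [ 0.6  0.2 -3.3] 23.2
-0.005 [-4.6 -1.  -5.7]
0 [-2.6 -0.3 -1.2]
0.005 [-0.5  0.1  3.3]
0.01 [1.5 0.4 7.8]
0.015 [ 3.6  0.8 12.4]
```

Emit:
drive_tool:
  steps:
    - [[-1.5,0.1,1],0]
    - [[0,0,1],0]
    - [[0,0,0],0]

```text
time: 14.53
tool_pos: [0.6282, 0.2097, 0.152]
tcp_rot: [3.078, 0.631, -0.001]
wrist_force: [0.1, -0.4, -3.9]
width: 0.464
```

```bash
python3 chk.py 18 y
```

```text
14.5333 [0.62815097 0.2096869  0.1520019 ] [ 0.1 -0.4 -3.9] 23.2
-0.005 [-2.9 -1.  -7.7]
0 [-0.9 -0.3 -3.1]
0.005 [1.2 0.  1.4]
0.01 [3.2 0.4 5.9]
0.015 [ 5.3  0.7 10.4]
```

View pics/m18.png

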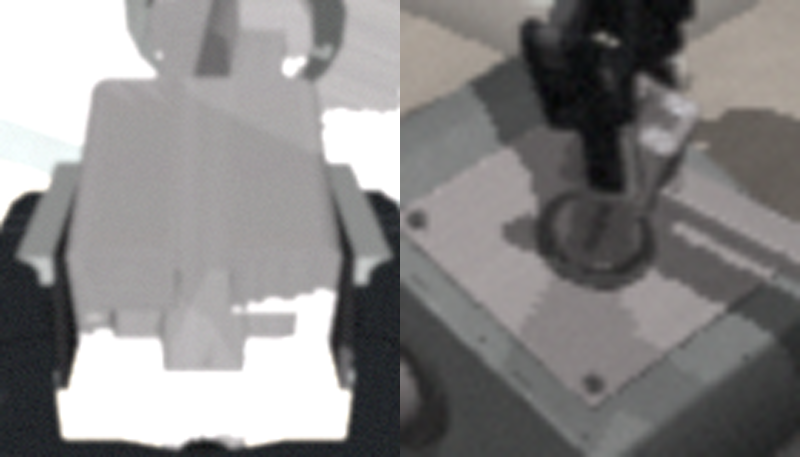

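Emit:
drive_tool:
  steps:
    - [[0.6,0,1],0]
    - [[0.6,0,1],0]
    - [[0.5,0.1,1],0]
    - [[0,0,0],0]

```text
time: 14.97
tool_pos: [0.63, 0.2104, 0.1489]
tcp_rot: [3.077, 0.631, -0.001]
wrist_force: [0.5, -0.2, -4.0]
width: 0.463
```

```bash
python3 chk.py 19
```

```text
14.9667 [0.62998805 0.21036314 0.14893994] [ 0.5 -0.2 -4. ] 23.2
-0.005 [ -4.9  -1.1 -10.7]
0 [-2.8 -0.4 -6.2]
0.005 [-0.8 -0.1 -1.7]
0.01 [1.3 0.3 2.9]
0.015 [3.4 0.6 7.4]
```

e≈7 mm with no contact force yet, so the hole has passed over the tip. I'll go on.

Emit:
drive_tool:
  steps:
    - [[0.4,0,1],0]
    - [[0.4,0.1,1],0]
    - [[0.4,0.1,1],0]
    - [[0,0,0],0]

```text
time: 15.3
tool_pos: [0.631, 0.2106, 0.1459]
tcp_rot: [3.077, 0.631, -0.001]
wrist_force: [-0.7, -0.8, -2.4]
width: 0.458
```

Emit:
drive_tool:
  steps:
    - [[0.4,0.1,1],0]
    - [[0.4,0.1,1],0]
    - [[0.4,0.1,1],0]
    - [[0,0,0],0]

```text
time: 15.63
tool_pos: [0.6321, 0.2107, 0.1427]
tcp_rot: [3.077, 0.631, -0.001]
wrist_force: [-2.3, 0.5, -4.8]
width: 0.46
```

```bash
python3 chk.py 20 y
```

```text
15.6333 [0.63213498 0.21072964 0.14272058] [-2.3  0.5 -4.8] 23.2
-0.005 [ -7.   -1.7 -16.9]
0 [ -5.   -0.9 -12.4]
0.005 [-2.9 -0.6 -7.9]
0.01 [-0.8 -0.2 -3.4]
0.015 [1.2 0.1 1.2]
```

View pics/m20.png

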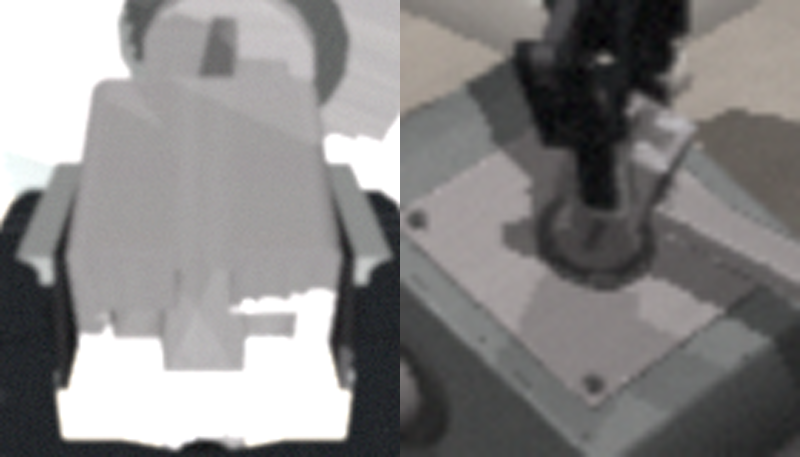

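e≈14 mm and contact is still only about 2 N. I'll continue gently.

Emit:
drive_tool:
  steps:
    - [[0.5,0.1,1],0]
    - [[0.4,0.1,1],0]
    - [[0.4,0.1,1],0]
    - [[0,0,0],0]

```text
time: 16.07
tool_pos: [0.6334, 0.211, 0.1398]
tcp_rot: [3.077, 0.631, -0.001]
wrist_force: [-2.8, -1.7, -5.1]
width: 0.462
```

Emit:
drive_tool:
  steps:
    - [[0.4,0.1,1],0]
    - [[0.4,0.1,1],0]
    - [[0,0,0],0]

```text
time: 16.32
tool_pos: [0.6343, 0.2111, 0.1379]
tcp_rot: [3.077, 0.631, -0.001]
wrist_force: [-3.6, -1.9, -4.6]
width: 0.463
```

Emit:
drive_tool:
  steps:
    - [[0,0,1],0]
    - [[0.2,0.1,1],0]
    - [[0.2,0.1,1],0]
    - [[0,0,0],0]

```text
time: 16.65
tool_pos: [0.6354, 0.2112, 0.1353]
tcp_rot: [3.077, 0.631, 0.001]
wrist_force: [-1.4, -0.9, -3.9]
width: 0.461
```

Emit:
drive_tool:
  steps:
    - [[0.3,0,1],0]
    - [[0.3,0.1,1],0]
    - [[0.3,0.1,1],0]
    - [[0,0,0],0]

```text
time: 16.98
tool_pos: [0.6366, 0.2113, 0.1325]
tcp_rot: [3.077, 0.631, 0.002]
wrist_force: [-0.6, -3.8, -2.8]
width: 0.458
```

```bash
python3 chk.py 21 y
```

```text
16.9833 [0.63657128 0.21134397 0.13254632] [-0.6 -3.8 -2.8] 23.2
-0.005 [-11.3  -2.8 -27.1]
0 [ -9.3  -2.1 -22.6]
0.005 [ -7.2  -1.8 -18.1]
0.01 [ -5.1  -1.4 -13.6]
0.015 [-3.1 -1.1 -9. ]
```

View pics/m21.png

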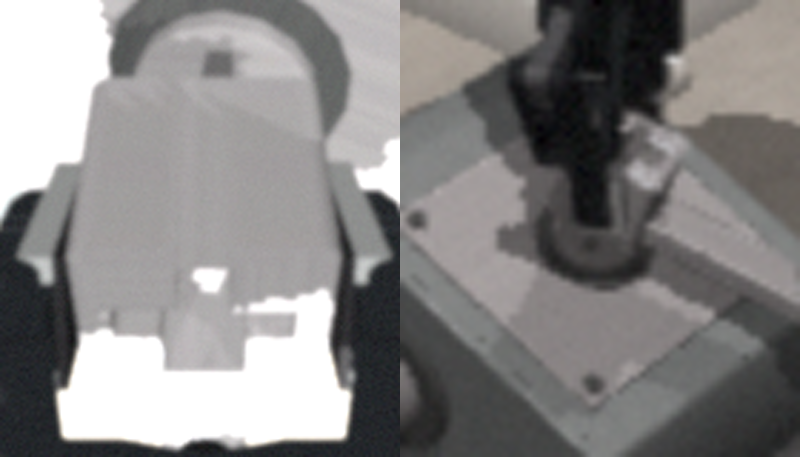

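Emit:
drive_tool:
  steps:
    - [[0.3,0.3,1],0]
    - [[0.3,0.3,1],0]
    - [[0.3,0.3,1],0]
    - [[0,0,0],0]

```text
time: 17.42
tool_pos: [0.6376, 0.2115, 0.1302]
tcp_rot: [-3.077, -0.631, -0.002]
wrist_force: [-2.2, -0.1, 2.2]
width: 0.46
```

Emit:
drive_tool:
  steps:
    - [[0.3,0.2,1],0]
    - [[0.3,0.2,1],0]
    - [[0,0,0],0]

```text
time: 17.67
tool_pos: [0.6381, 0.2116, 0.1288]
tcp_rot: [-3.076, -0.632, -0.002]
wrist_force: [-3.9, 0.8, 6.3]
width: 0.458
```

The force is starting to bind from the 9° roll mismatch in the grip. About 29 of 38 mm is engaged, so I'll release and let it settle square.

Emit:
drive_tool:
  steps:
    - [[0,0,0],0]
    - [[0,0,0],0]
    - [[0,0,0],0]
    - [[0,0,0],0]
    - [[0,0,0],0]
  jaw: 0.65

```text
time: 18.08
tool_pos: [0.6379, 0.2107, 0.127]
tcp_rot: [-3.078, -0.631, -0.0]
wrist_force: [0.8, -0.1, 0.2]
width: 0.647
```

```bash
python3 chk.py 22 y
```

```text
18.0833 [0.63792274 0.21072008 0.12703021] [ 0.8 -0.1  0.2] 23.2
-0.005 [-12.3  -3.9 -32.6]
0 [-10.3  -3.2 -28.1]
0.005 [ -8.2  -2.9 -23.6]
0.01 [ -6.1  -2.5 -19.1]
0.015 [ -4.1  -2.2 -14.5]
```

View pics/m22.png

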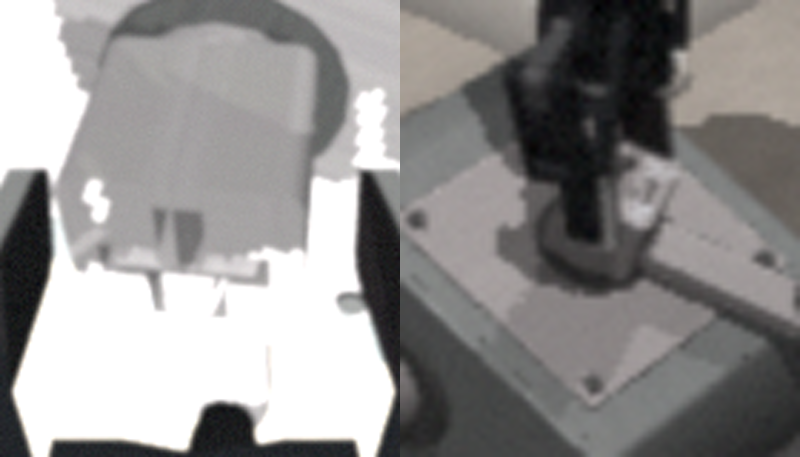

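Emit:
drive_tool:
  steps:
    - [[0,0,0],0]
    - [[0,0,0],0]
    - [[0,0,-4],0]
    - [[0,0,-15],0]
    - [[0,0,-30],0]
    - [[0,0,-35],0]
    - [[0,0,0],0]
    - [[0,0,0],0]
  jaw: 0.9

```text
time: 18.85
tool_pos: [0.6402, 0.2115, 0.2158]
tcp_rot: [-3.077, -0.631, -0.012]
wrist_force: [-0.3, -0.7, -0.6]
width: 0.897
```

Run:
```python
from ovs import *
s,R=st();print(s['time'],s['tool_pos'],s['wrist_force'].round(1))
W=bot.camera_info("wrist");w=bot.read_camera("wrist")[:,:,::-1].copy(); cv2.imwrite("pics/w23.png",w)
im=bot.read_camera("scene")[:,:,::-1].copy();cv2.imwrite("pics/s23.png",im)
L=(F@Ro.from_euler('z',22.5,degrees=True).as_matrix(),foot)
a=cv2.resize(overlay(W,w,s,220,130,4,200,200,L=L),(560,560)); 
cv2.imwrite("pics/ov23w.png",a); cv2.imwrite("pics/w23c.png",cv2.resize(w[130:330,220:420],(560,560),interpolation=cv2.INTER_CUBIC))
cv2.imwrite("pics/ov23.png",np.hstack([overlay("scene",im,s,195,190,5,80,100,L=L),cv2.resize(im[190:290,195:275],None,fx=5,fy=5,interpolation=cv2.INTER_CUBIC)]))
```

```text
18.85 [0.64015844 0.21146372 0.21577927] [-0.3 -0.7 -0.6]
```

View pics/ov23w.png

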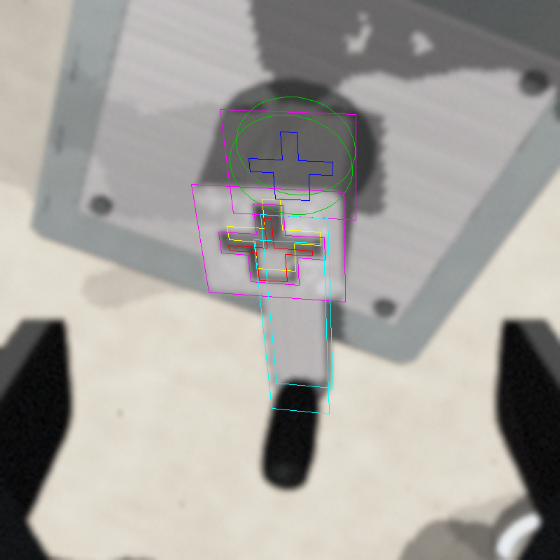

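View pics/w23c.png

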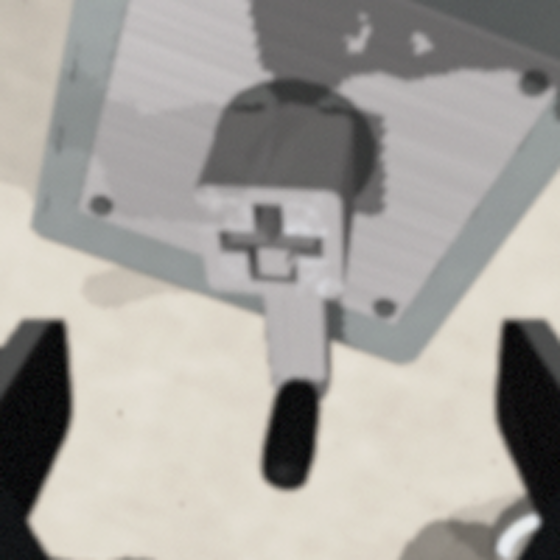

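View pics/ov23.png

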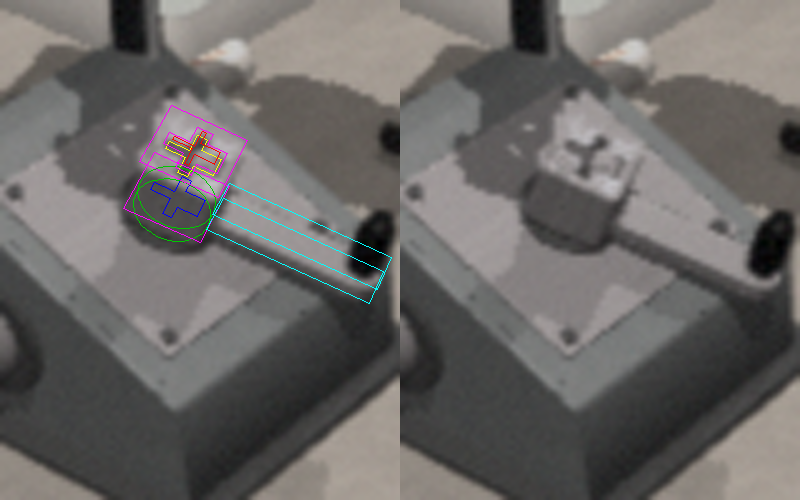

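Run:
```python
from h import *
w=cv2.imread("pics/w23.png"); cv2.imwrite("pics/w23d.png",cv2.resize(w[155:240,285:355],None,fx=7,fy=7,interpolation=cv2.INTER_CUBIC))
np.save("w23.npy",bot.camera_info("wrist"),allow_pickle=True)
```

```text
(no output)
```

View pics/w23d.png

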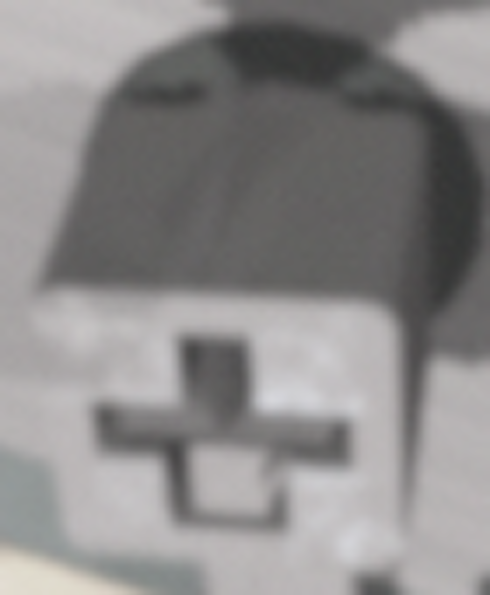

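Run:
```python
from plan import *
from scipy.optimize import least_squares
W=np.load("w23.npy",allow_pickle=True).item()
T=F@Ro.from_euler('z',22.5,degrees=True).as_matrix()
c=[((20,20,36),(33,290)),((20,-20,36),(408,300)),((14.5,4,36),(180,338)),((14.5,-4,36),(250,342)),((4,14.5,36),(95,405)),((-4,14.5,36),(103,445)),((4,-14.5,36),(352,420)),((-4,-14.5,36),(350,463)),((-14.5,7,36),(175,518)),((-14.5,-7,36),(283,525)),((20,20,0),(100,98)),((20,-20,0),(440,108))]
M=np.array([a for a,_ in c])/1000;U=np.array([(285+u/7-.4,155+v/7-.4) for _,(u,v) in c])
def pose(p): return T@Ro.from_rotvec(p[3:]).as_matrix(), foot+T@p[:3]
def res(p):
    R,t=pose(p);return (proj(W,t+M@R.T)-U).ravel()
for lo in (0,1):
    f=lambda p: np.r_[res(p),lo*p[3:5]*200]
    q=least_squares(f,np.zeros(6),x_scale=[.01]*3+[.1]*3)
    print((q.x[:3]*1000).round(1),np.degrees(q.x[3:]).round(1),q.fun.round(1))
```

```text
[-7.2  1.9 -7.5] [-0.  -1.6 -0.7] [-0.3 -0.5 -0.8  1.4  0.1 -0.5  0.6 -0.4  0.1 -0.9 -0.1  0.6  0.1 -0.5
  0.6  0.7 -0.2 -0.   1.2  0.3 -0.  -0.5 -1.2  0.4 -0.  -0. ]
[-7.8  1.9 -7.1] [-0.  -0.1 -0.6] [-0.3 -0.9 -0.7  0.8  0.1 -0.9  0.6 -0.8  0.  -1.  -0.2  0.8  0.1 -0.6
  0.6  0.8 -0.3  0.3  1.2  0.6  0.1  0.1 -1.1  0.8 -0.  -0.3]
```

The lever slid down by itself and the overlays match home, within the image ambiguity along the line of sight. As a check on seating, I'll press lightly on the boss rim with the fingertips straddling the hole.

Emit:
drive_tool:
  steps:
    - [[-13,-4,0],0]
    - [[0,0,20],0]
    - [[0,0,20],0]
    - [[0,0,10],0]
    - [[0,0,0],0]
    - [[0,0,0],0]
  jaw: 0.4

```text
time: 19.45
tool_pos: [0.623, 0.209, 0.1593]
tcp_rot: [3.077, 0.631, -0.006]
wrist_force: [0.5, -1.0, 0.2]
width: 0.4
```

```bash
python3 chk.py 24 y
```

```text
19.45 [0.62304577 0.20895437 0.15932092] [ 0.5 -1.   0.2] 23.2
-0.005 [ 2.1  0.3 -0.3]
0 [4.1 1.  4.2]
0.005 [6.2 1.4 8.7]
0.01 [ 8.3  1.7 13.2]
0.015 [10.4  2.1 17.7]
```

View pics/m24.png

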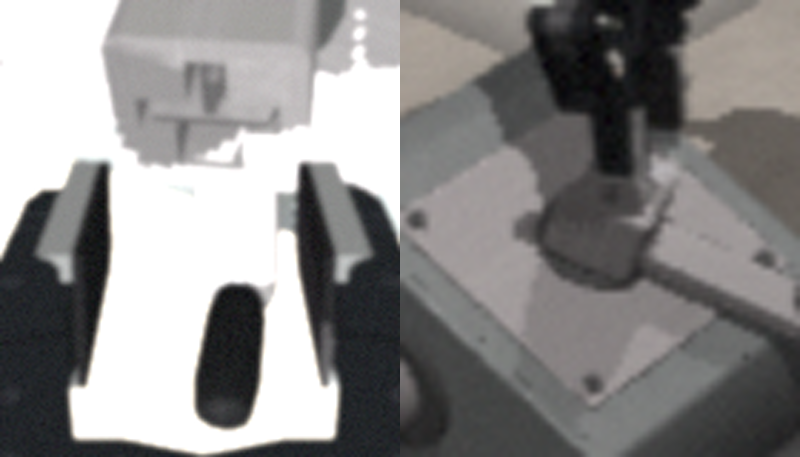

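Emit:
drive_tool:
  steps:
    - [[7,0,0],0]
    - [[0,-1,0],0]
    - [[0,0,2],0]
    - [[0,0,2],0]
    - [[0,0,0],0]
  jaw: 0.34

```text
time: 19.97
tool_pos: [0.6301, 0.213, 0.1569]
tcp_rot: [3.077, 0.631, -0.001]
wrist_force: [0.3, 0.1, -0.2]
width: 0.34
```

Emit:
drive_tool:
  steps:
    - [[0,0,1.5],0]
    - [[0,0,1.5],0]
    - [[0,0,0],0]

```text
time: 20.22
tool_pos: [0.63, 0.2129, 0.1538]
tcp_rot: [3.077, 0.631, -0.001]
wrist_force: [0.0, 0.2, 0.3]
width: 0.34
```

Emit:
drive_tool:
  steps:
    - [[0,0,1.5],0]
    - [[0,0,1.5],0]
    - [[0,0,0],0]

```text
time: 20.47
tool_pos: [0.6301, 0.2129, 0.1508]
tcp_rot: [3.077, 0.631, -0.001]
wrist_force: [-1.2, 0.4, -1.1]
width: 0.338
```

Emit:
drive_tool:
  steps:
    - [[0,0,1],0]
    - [[0,0,1],0]
    - [[0,0,0],0]

```text
time: 20.72
tool_pos: [0.6306, 0.213, 0.1497]
tcp_rot: [3.077, 0.631, 0.001]
wrist_force: [0.2, -0.5, 0.9]
width: 0.34
```

Emit:
drive_tool:
  steps:
    - [[0,0,1],0]
    - [[0,0,1],0]
    - [[0,0,0],0]

```text
time: 20.97
tool_pos: [0.6309, 0.2131, 0.1493]
tcp_rot: [3.077, 0.631, 0.002]
wrist_force: [-3.3, -0.5, 7.6]
width: 0.342
```

Emit:
drive_tool:
  steps:
    - [[0,0,1],0]
    - [[0,0,1],0]
    - [[0,0,0],0]

```text
time: 21.22
tool_pos: [0.6311, 0.213, 0.149]
tcp_rot: [3.077, 0.631, 0.004]
wrist_force: [-5.8, -1.6, 14.3]
width: 0.341
```

It's firm at 14 N, at the expected height, with no further travel, so the lever is seated. I'll retreat.

Emit:
drive_tool:
  steps:
    - [[0,0,-10],0]
    - [[0,0,-25],0]
    - [[0,0,-35],0]
    - [[0,0,-35],0]
    - [[0,0,-10],0]
    - [[0,0,0],0]
    - [[0,0,0],0]
    - [[0,0,0],0]

```text
time: 21.88
tool_pos: [0.6292, 0.2127, 0.2579]
tcp_rot: [3.077, 0.631, -0.005]
wrist_force: [-1.6, 0.8, -0.5]
width: 0.343
```

Run:
```python
from ovs import *
s,R=st();print(s['time'],s['tool_pos'],s['wrist_force'].round(1))
W=bot.camera_info("wrist");w=bot.read_camera("wrist")[:,:,::-1].copy()
im=bot.read_camera("scene")[:,:,::-1].copy();cv2.imwrite("pics/s25.png",im)
L=(F@Ro.from_euler('z',22.5,degrees=True).as_matrix(),foot)
a=cv2.resize(overlay(W,w,s,240,130,3,130,130,L=L),(390,390)); b=cv2.resize(overlay("scene",im,s,195,190,5,80,80,L=L),(390,390))
cv2.imwrite("pics/ov25.png",np.hstack([a,b]))
```

```text
21.8833 [0.62920924 0.21267176 0.25788202] [-1.6  0.8 -0.5]
```

View pics/ov25.png

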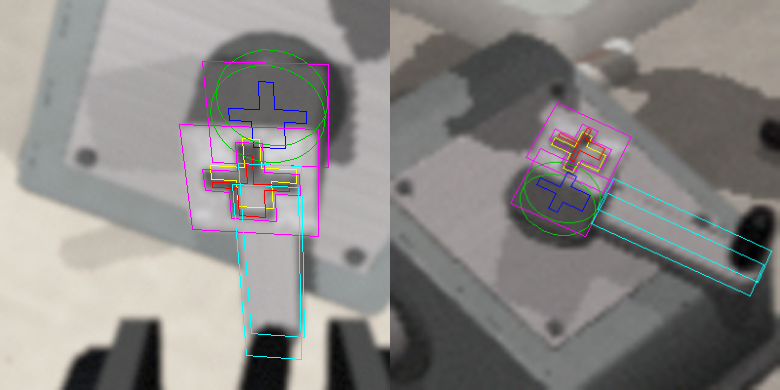

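View pics/s25.png

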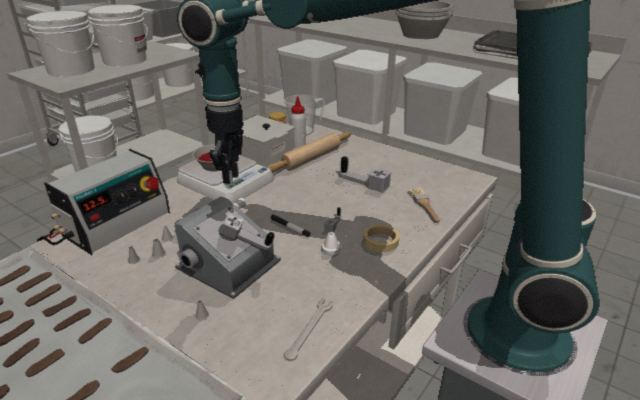

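The lever matches the home overlay in both views, the gripper is clear and the bystanders look undisturbed. I'm handing in.

```bash
python3 -c "
from workcell import bot
print(bot.finish_job())"
```

```text
the job is handed in; nothing more can be done
None
```

The middle-sized crank lever is on the shaft and looks fully home, and the job is handed in at about 22 s of the 48 s allowed. The hand-in reports no verdict.

**What I did:**
- **Tilting:** The tool can only point down, so I gripped the boss by its ±y flats and pressed its foot on the top edge of the slope. This turned the lever in the pads to the slope angle; I measured 24.9°.
- **Fitting:** The shaft was turned about 22.5°, so I turned the lever to match and slid it about 29 mm onto the splines. Contact stayed at about 10 N or less.
- **Seating:** The fit began to bind slightly because the grip could not match the last 9° of roll. I let go there, and the lever slid down by itself. A light press on the boss with the fingertips then met firm resistance at 14 N, with no further travel.

**Last checks:**
- Both camera overlays of the home pose agree with the lever to about 1–2 pixels.
- The free pose fit from one wrist view was ambiguous along the line of sight. It gave offsets of about 7 mm, outside the judging limits, so for full seating I rely on the overlays and the press test.
- The largest force against the drive box was about 33 N, while tilting the lever; the limit is 60 N.
- The gripper is clear of everything, and the bystanders look unmoved in the last scene picture.

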